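# Hang the bar bracket on the bench slatwall

## Task

Hang the loose steel bar bracket on the slatwall rack, directly over the roller catch: tilt it front-up to get its lip up into the groove, then keep hold and gently rotate it down, pressing the foot of its plate in past the roller until it clicks home with the plate flush against the panel and level. Let go and move away; do not force, drop or swing it, and leave the file, the jar and the wood block where they are.

Things in the scene. Friction and masses are not known exactly. Their poses are not given: they have to be found in the camera images.
- bar_mid (a point): Middle of the loose dark steel bracket's arm, where to grip: straight bar 16 mm wide (y), 28 high (z), 81 long (x), free below. The point is 44.5 mm in front of the plate's back face, 32 mm above its foot. Bracket axes: z up when standing or hung level, x from the arm's free end to the plate and on into the panel, y along the plate's width.
- bracket: The bracket, about 0.3 kg, standing on the bench on plate and end flange. Origin: bottom middle of the back plate's back face; axes as bar_mid. Plate 60 wide (y), 4 thick, 73 high. From its top a 3 thick, 56 wide tongue runs 11 mm back (+x), underside 70 above the foot; at its end a 3 thick lip rises to 88 above the foot. End flange 4 thick, 40 wide, 46 high, 89 mm in front of the back face.
- lip (a point): Middle of the top edge of the bracket's lip: 9.5 mm behind (+x) the plate's back face, 88 mm above the foot; bracket axes.
- foot (a point): Middle of the bottom edge of the bracket plate's back face (the bracket's origin); that face is to lie flush on the panel.
- panel: Fixed slatwall rack 346 mm wide (y), 200 high: a grey slat board, adjustable, in a dark wood frame. The pose is the FRAME's; x into the rack, y along the groove, z up; origin: bottom middle of the board's nominal front face (it looks to -x). The real board, with groove and catch, is set rigidly up to 7 mm nearer or deeper (x) and up to 7 mm higher or lower (z) than this: feel for it.
- groove (a point): Nominal front edge of the groove floor, middle, 150 mm above the bench, frame axes; really up to 7 mm off in x and z. Mouth 14 mm high, groove 24 deep; slat above it 6 thick, 36 high to the board's top edge; behind it the channel rises 10 mm more. Home: tongue on the floor, plate flush on the board. At 42 degrees front-up the lip slides in and up with 1.5 mm to spare; under 33 it cannot.
- catch_top (a point): Nominal top of the catch's roller (it moves with the board): steel roller 12 mm in diameter, 30 wide, straight below the middle of the groove, in a housing on the board; axis 8.6 mm in front of the board's face, top 2.5 mm higher than the foot of the hung plate. The foot comes in from the front, rolls it down, and it springs up in front of the plate and holds it.
- catch (a joint): Travel of the roller catch, m: 0 = out (up), positive = pressed down, at most 0.006. Spring 2.5 N at first, 0.7 N more per mm. To get past it the plate's foot needs about 3 to 5 N inwards, more than its own weight gives. Keep contact forces on the rack under 20 N; 25 N does damage.
- file: Flat file with wooden handle lying on the bench, 290 mm long along its x; bystander.
- jar: Amber glass jar with black cap, 60 mm in diameter, 85 mm high; bystander.
- block: Wood block 60 x 90 x 35 mm; bystander.
Not all that is in view belongs to the job. Leave any purple look-alike of the bracket alone.

How it is judged:
By the outcome, as a careful person would: the job done as asked, in the order asked, and still so for the second after the job is handed in, with the robot touching nothing.
It also fails if it takes over 72 s, if anything falls off the work surface, if the arm or the gripper's body presses on something with over 40 N, if the wrist force passes 120 N, or if a joint passes its speed limit or range.

## Robot

A 6-joint arm with a two-finger parallel gripper is mounted at the origin on the work surface. World frame = base frame: x ahead of the robot, y to its left, z up, the work surface at z = 0. Lengths are in m, angles in degrees, forces in N, time in s.
With the tool pointing down it reaches from about 0.3 to 0.85 m from the base axis. Payload 5.4 kg.
Tool frame: the origin (TCP) lies on the centre line of the jaws, within the pads' length; the fingertips stand nose_length ahead of it and the grasp point (between the pads) lies 11 mm behind it (nose_length is the distance from the TCP to the fingertips, in m); y points along the fingers, x is the direction in which the jaws open and shut, and the axes are right-handed (so a half turn about y gives the same grasp; the last joint's range is limited). The gripper opens to 85 mm and grips with 20 to 120 N. Pads are 22 mm wide; open, the fingers measure 114 mm over their backs; the gripper's body (76 mm by 85 mm) begins 54 mm behind the grasp point. The pads swing forward as they close: fully open they stand 13 mm farther back than shut.
Start: joints at [61.874, 9.076, 91.501, -0, 79.423, -12.038], TCP at [0.159, 0.552, 0.239] pointing down, gripper open.
Joint ranges: [-166.64, 166.64], [-54.1, 131.32], [10.49, 154.53], [-73.88, 253.88], [9.74, 151.15], [-171.62, 171.62]. Speed limits (degrees/s): [147.25, 147.25, 180, 180, 180, 180].

## Interface

Orientations are given as [roll, pitch, yaw] about the fixed x, y, z axes, in that order (R = Rz(yaw) Ry(pitch) Rx(roll)).
In Python, from workcell import * gives the robot as it stands. The module is installed in compiled form; this text tells all that it offers.
- The arm moves only by the tool carry_out, never from a script. Its argument "plan" is a list of rows, each a list of 4 numbers: the shift along the world's x, y, z in cm, then the turn about the world's z in rad. A call has 1 to 10 rows; each row is the pose to reach, as a shift and turn from the pose commanded when the call began; what a row does not reach only later rows make up. A row lasts 1/12 s, in which the tool goes at most 41.7 mm and 7.16 degrees, less where a joint would pass 70% of its speed; a pose out of reach is approached as far as the arm can. A call with a gripper value outside its range is refused whole. "fingers" is the finger opening in cm, from 0 to 8.54, set as the call begins (left out, the last holds). The fingers move at their own pace and stop on an object; "newtons" is the grip in N (left out, the last holds). Time passes only in rows, so rows that repeat a pose let the fingers close. It gives the time, the measured TCP pose, the force and the opening at its end, in the units of the state.
- read_state(): the state, without advancing time (a new reading comes with each control period).
- camera(name): name is "scene" or "top" or "wrist"; returns a dict with "pixels" (480x640x3 uint8, red, green, blue), "K" (3x3 intrinsics, pixels), "origin" and "rotation" of the camera in the world. Camera axes: x right, y up, looking along -z (the intrinsics and any distortion apply to the point x, -y, -z); pixel columns grow to the right and rows downward; lengths in m; the calibration is good to about 2 mm. A picture is of the moment at which its call begins. There is no depth.
- hand_in(): hands the job in, once; it reports no verdict.
The state is a dict: "clock": time; "joint_positions": joint angles; "dq": joint speeds; "joint_efforts": joint torques, N m; "position": TCP position; "tool_rot": TCP orientation; "ft_force": force on the tool from outside, world axes, zero at the start; "torque": the same for the moment, N m; "finger_gap": finger opening in m.
Only numpy, scipy, OpenCV 4.12 (cv2) and the standard library are available. Lean on these libraries where they do the work, as an engineer would, in place of code of your own. Each camera call takes 0.05 s, during which the arm holds its last target.

## Working session

There is one attempt and no reset: what is moved stays moved. The work goes in short steps, Python scripts to look and compute and a tool call to move; the robot and the scene stay as the last step left them, time stands still between calls to the robot, and variables do not carry over. Pictures are saved under pics/ and viewed, and the job is handed in when it is done.

Besides the shell and the picture viewer there is one more tool, called after "Request:" as name([rows], argument=value, ...), one row to a line, values as JSON. carry_out: Moves the arm, as the interface text tells. Its arguments: {"type":"object","properties":{"plan":{"type":"array","items":{"type":"array","items":{"type":"number"}}},"fingers":{"type":"number"},"newtons":{"type":"number"}},"required":["plan"]}

```bash
ls; mkdir -p pics; cat > h.py <<'E'
from workcell import *
import numpy as np, cv2
def snap(n,f):
    c=camera(n); cv2.imwrite(f'pics/{f}.png',cv2.cvtColor(c['pixels'],cv2.COLOR_RGB2BGR)); np.savez(f'pics/{f}.npz',K=c['K'],o=c['origin'],R=c['rotation'],extra=str([k for k in c]))
    return c
def load(f):
    d=np.load(f'pics/{f}.npz'); return d['K'],d['o'],d['R']
def ray(f,u,v):
    K,o,R=load(f); p=np.linalg.inv(K)@[u,v,1]; d=R@np.array([p[0],-p[1],-p[2]]); return o,d
def onz(f,u,v,z):
    o,d=ray(f,u,v); return o+d*(z-o[2])/d[2]
def proj(f,P):
    K,o,R=load(f); q=R.T@(np.asarray(P)-o); q=K@np.array([q[0],-q[1],-q[2]]); return q[:2]/q[2]
def tri(obs):
    A=[];b=[]
    for f,u,v in obs:
        o,d=ray(f,u,v); d=d/np.linalg.norm(d); M=np.eye(3)-np.outer(d,d); A.append(M); b.append(M@o)
    A=np.vstack(A); b=np.hstack(b); x=np.linalg.lstsq(A,b,rcond=None)[0]; return x,np.linalg.norm(A@x-b)
E
python3 - <<'E'
from h import *
np.set_printoptions(precision=4,suppress=True)
for n in ['scene','top','wrist']:
    c=snap(n,n+'0'); print(n,c['K'].tolist(),c['origin'],c['rotation'].tolist(),[k for k in c])
print(read_state())
E
```

```text
pics
scene [[625.0276586083679, 0.0, 318.45741127485593], [0.0, 625.0276586083679, 228.31144483313125], [0.0, 0.0, 1.0]] [ 0.9264 -0.6211  1.2522] [31.341201479884926, 0.8122386710017815, 31.148838534636464] ['pixels', 'K', 'origin', 'rotation']
top [[500.53869656888685, 0.0, 317.7797492298935], [0.0, 500.53869656888685, 242.23849140815608], [0.0, 0.0, 1.0]] [ 0.4795 -0.005   0.9742] [3.62699726793067, -1.710698572572532, -89.16261239923348] ['pixels', 'K', 'origin', 'rotation']
wrist [[422.81445461536373, 0.0, 323.86401657911387], [0.0, 422.81445461536373, 244.13365107597645], [0.0, 0.0, 1.0]] [0.0803 0.5749 0.3728] [-18.479535277210463, 0.09582185842342253, 73.9474378478085] ['pixels', 'K', 'origin', 'rotation']
{'clock': 0.15, 'joint_positions': array([ 61.8749,   9.1058,  91.5555,   0.0002,  79.4232, -12.0375]), 'dq': array([-0.0429, -0.0313, -0.314 ,  0.0318, -0.1354,  0.0516]), 'joint_efforts': array([  0.0009, -39.6384, -33.1783,  -0.0001,   0.0055,  -0.    ]), 'position': array([0.1591, 0.5521, 0.2385]), 'tool_rot': array([-89.9822,   0.0825,  73.9123]), 'ft_force': array([ 0.1592, -0.6016, -0.1625]), 'torque': array([-0.0319, -0.0021, -0.0359]), 'finger_gap': 0.08531361490663719}
```

```bash
python3 - <<'E'
s=open('h.py').read()
s=s.replace("import numpy as np, cv2","import numpy as np, cv2\nfrom scipy.spatial.transform import Rotation as Ro").replace("return d['K'],d['o'],d['R']","return d['K'],d['o'],Ro.from_euler('xyz',d['R'],degrees=True).as_matrix()")
open('h.py','w').write(s)
E
```

```text
(no output)
```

View pics/scene0.png

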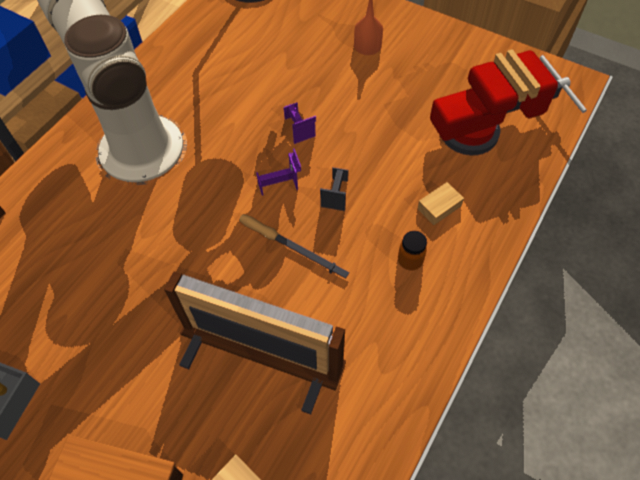

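View pics/top0.png

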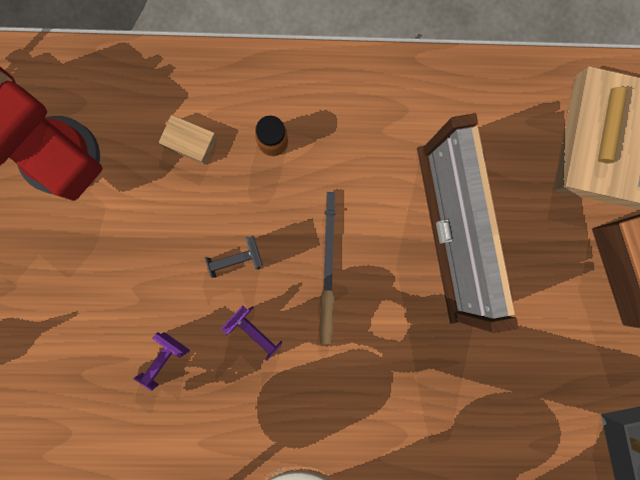

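View pics/wrist0.png

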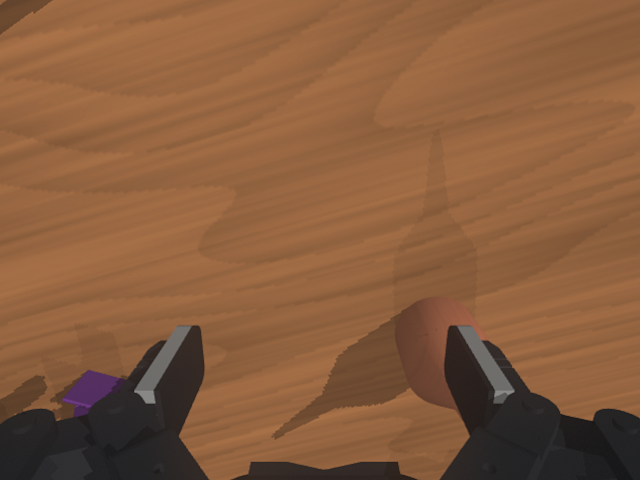

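```bash
python3 - <<'E'
import cv2,numpy as np
t=cv2.imread('pics/top0.png'); s=cv2.imread('pics/scene0.png')
a=cv2.resize(t[215:300,180:290],None,fx=5,fy=5,interpolation=cv2.INTER_CUBIC)
b=cv2.resize(s[150:225,290:370],None,fx=5,fy=5,interpolation=cv2.INTER_CUBIC)
h=max(a.shape[0],b.shape[0]); 
a=cv2.resize(t[215:300,190:280],None,fx=4.4,fy=4.4,interpolation=cv2.INTER_CUBIC); b=cv2.resize(s[155:225,295:370],None,fx=5,fy=5,interpolation=cv2.INTER_CUBIC)
H=max(a.shape[0],b.shape[0]); im=np.zeros((H,a.shape[1]+b.shape[1],3),np.uint8); im[:a.shape[0],:a.shape[1]]=a; im[:b.shape[0],a.shape[1]:]=b
cv2.imwrite('pics/crop1.png',im)
c=cv2.resize(t[105:340,410:525],None,fx=2.5,fy=2.5,interpolation=cv2.INTER_CUBIC)
d=cv2.resize(s[265:420,160:355],None,fx=2.5,fy=2.5,interpolation=cv2.INTER_CUBIC)
im=np.zeros((590,800,3),np.uint8); im[:c.shape[0],:c.shape[1]]=c; im[:d.shape[0],c.shape[1]:c.shape[1]+d.shape[1]]=d
cv2.imwrite('pics/crop2.png',im)
E
```

```text
(no output)
```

View pics/crop1.png

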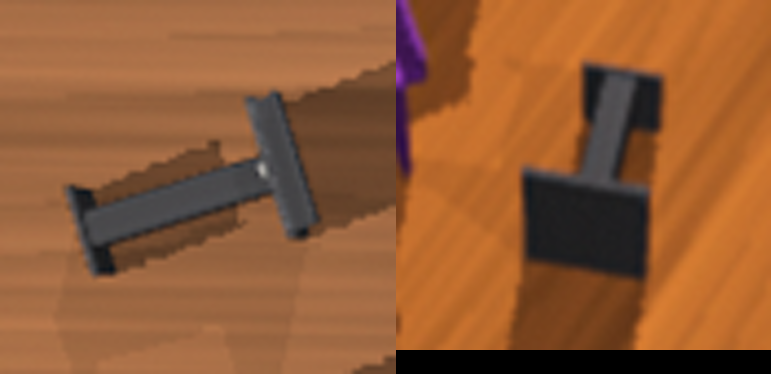

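View pics/crop2.png

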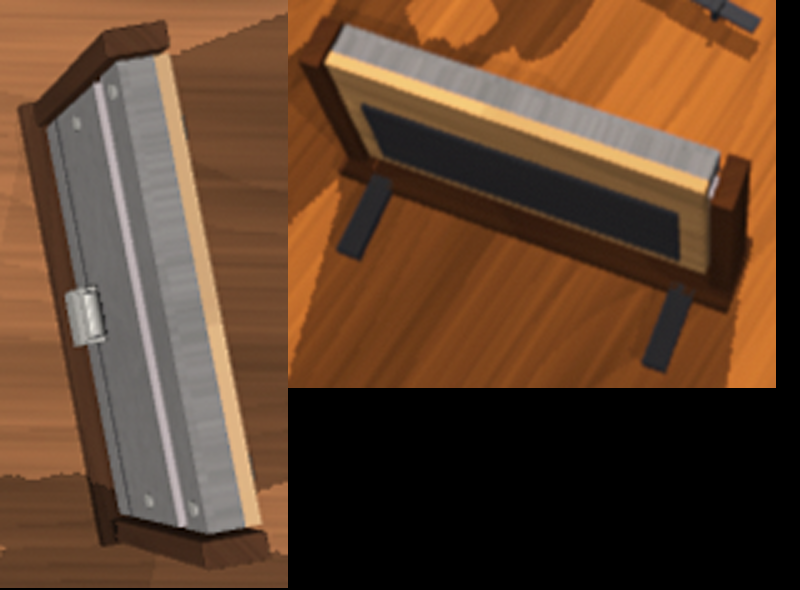

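```bash
cat >> h.py <<'E'
def box(x0,x1,w,z0,z1):
    return np.array([[x,y,z] for x in(x0,x1) for y in(-w/2,w/2) for z in(z0,z1)])/1000.
BR=[box(-4,0,60,0,73),box(-4,11,56,70,73),box(8,11,56,70,88),box(-89,-85,40,0,46),box(-85,-4,16,18,46)]
def brT(x,y,z,yaw,tilt):  # tilt deg front-up
    return Ro.from_euler('z',yaw,degrees=True).as_matrix()@Ro.from_euler('y',tilt,degrees=True).as_matrix(), np.array([x,y,z])
def projN(f,P):
    K,o,R=load(f); q=(np.asarray(P)-o)@R; q=np.c_[q[:,0],-q[:,1],-q[:,2]]@K.T; return q[:,:2]/q[:,2:]
def mask_model(f,R,t,roi,s=4):
    u0,v0,u1,v1=roi; m=np.zeros(((v1-v0)*s,(u1-u0)*s),np.uint8)
    for b in BR:
        p=projN(f,b@R.T+t); h=cv2.convexHull(((p+0.5-[u0,v0])*s*16).round().astype(np.int32)); cv2.fillConvexPoly(m,h,255,shift=4)
    return cv2.resize(m,(u1-u0,v1-v0),interpolation=cv2.INTER_AREA)/255.
def overlay(f,R,t,roi,sc,out):
    im=cv2.imread(f'pics/{f}.png'); u0,v0,u1,v1=roi
    c=cv2.resize(im[v0:v1,u0:u1],None,fx=sc,fy=sc,interpolation=cv2.INTER_CUBIC)
    for b in BR:
        p=((projN(f,b@R.T+t)+0.5-[u0,v0])*sc).astype(int)
        for i in range(8):
            for j in (1,2,4):
                if not i&j: cv2.line(c,tuple(map(int,p[i])),tuple(map(int,p[i|j])),(0,255,0),1)
    cv2.imwrite(f'pics/{out}.png',c)
E
python3 - <<'E'
from h import *
from scipy.optimize import minimize
rois={'top0':(195,225,275,285),'scene0':(310,160,362,222)}
obs={}
for f,r in rois.items():
    im=cv2.imread(f'pics/{f}.png')[r[1]:r[3],r[0]:r[2]].astype(float)
    sat=(im.max(2)-im.min(2))/(im.max(2)+1)
    m=np.clip((0.40-sat)/0.2+0.5,0,1); obs[f]=m; print(f,m.sum())
def cost(p,fs=rois):
    R,t=brT(p[0]/1e3,p[1]/1e3,0,p[2],0)
    return sum(((mask_model(f,R,t,rois[f])-obs[f])**2).sum() for f in fs)
x0=onz('top0',258,253,0.05); print(x0)
for fs in (['top0'],['scene0'],list(rois)):
  best=None
  for yaw in (-90,-80,-70,-100):
    r=minimize(cost,[x0[0]*1e3,x0[1]*1e3,yaw],args=(fs,),method='Nelder-Mead',options=dict(initial_simplex=[[x0[0]*1e3+a,x0[1]*1e3+b,yaw+c] for a,b,c in((-8,-8,-8),(10,0,0),(0,10,0),(0,0,10))]))
    if best is None or r.fun<best.fun: best=r
  print(fs,best.x,best.fun)
R,t=brT(best.x[0]/1e3,best.x[1]/1e3,0,best.x[2],0)
overlay('top0',R,t,rois['top0'],5,'ov_t'); overlay('scene0',R,t,rois['scene0'],6,'ov_s')
print(R@[-.047,0,.032]+t)
a=cv2.imread('pics/ov_t.png');b=cv2.imread('pics/ov_s.png');H=max(a.shape[0],b.shape[0])
a=cv2.copyMakeBorder(a,0,H-a.shape[0],0,0,0);b=cv2.copyMakeBorder(b,0,H-b.shape[0],0,0,0);cv2.imwrite('pics/ov1.png',np.hstack([a,b]))
# panel points
for n,u,v,z in [('cap',0,0,0)][:0]: pass
sc=lambda x,y:(160+(x-288)/2.5,265+y/2.5); tp=lambda x,y:(410+x/2.5,105+y/2.5)
for name,a,b in [('top board rear L(-x end)',(258,524),(333,62)),]:
    print(name,tri([('top0',*tp(*a)),('scene0',*sc(*b))]))
print('R end',tri([('top0',*tp(170,55)),('scene0',*sc(705,193))]))
E
```

```text
top0 759.384418192851
scene0 680.6790614182813
[0.51678472 0.07809036 0.05      ]
['top0'] [517.65307568  87.27551004 -71.85264729] 27.77990885942838
['scene0'] [516.52397118  87.50164752 -70.17232625] 78.11572032753995
['top0', 'scene0'] [517.36521933  87.35166887 -71.73676797] 118.90642807747413
[0.50263621 0.13198413 0.032     ]
top board rear L(-x end) (array([ 0.42383861, -0.33064016,  0.20133727]), np.float64(0.004186448375989349))
R end (array([ 0.71670536, -0.27733328,  0.20345028]), np.float64(0.0020937601776531397))
```

View pics/ov1.png

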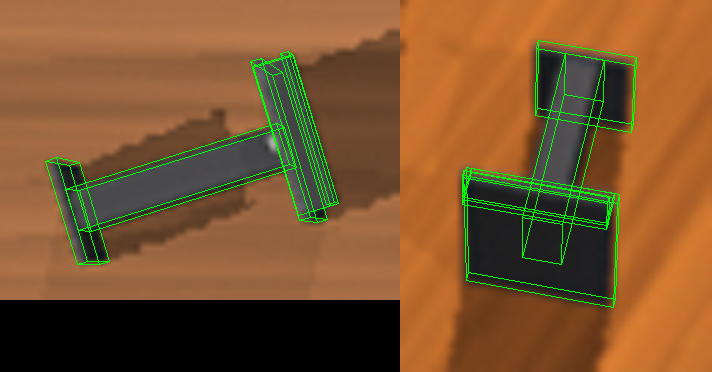

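Request:
carry_out([
  [0,0,3,0],
  [2,-3,4,-0.1],
  [5,-6,4,-0.2],
  [7.5,-9,4,-0.3],
  [10,-12,4,-0.4],
  [12.5,-15,4,-0.5],
  [15,-18,4,-0.6],
  [17.5,-21,4,-0.7],
  [20,-24,4,-0.8],
  [22.5,-27,4,-0.9],
], fingers=6)

```text
clock: 0.98
position: [0.385, 0.2808, 0.2792]
tool_rot: [-90.0, 0.0, 22.1]
ft_force: [0.6, 1.4, 0.7]
finger_gap: 0.0602
```

Request:
carry_out([
  [2.5,-3,-1,-0.07],
  [5,-6,-3,-0.07],
  [7.5,-9,-5,-0.07],
  [9.7,-12,-8,-0.07],
  [11.86,-15,-10,-0.07],
  [11.86,-15,-12,-0.07],
  [11.86,-15,-14,-0.07],
  [11.86,-15,-14,-0.07],
  [11.86,-15,-14,-0.07],
])

```text
clock: 1.73
position: [0.5019, 0.1324, 0.1383]
tool_rot: [-89.9, 0.2, 18.3]
ft_force: [-0.3, 0.4, 0.0]
finger_gap: 0.0597
```

```bash
python3 - <<'E'
from h import *
np.set_printoptions(precision=4,suppress=True)
s=read_state(); print(s['clock'],s['position'],s['tool_rot'],s['ft_force'],s['finger_gap'],s['joint_positions'])
snap('wrist','w1')
R,t=brT(.5174,.0874,0,-71.7,0)
overlay('w1',R,t,(0,0,640,480),1,'ov2')
E
```

```text
1.7333 [0.5019 0.1324 0.1383] [-89.9415   0.1795  18.3211] [-0.3318  0.429   0.0324] 0.05967750476943291 [  1.42     6.8515 105.964    0.0041  67.3732 -16.9026]
```

View pics/ov2.png

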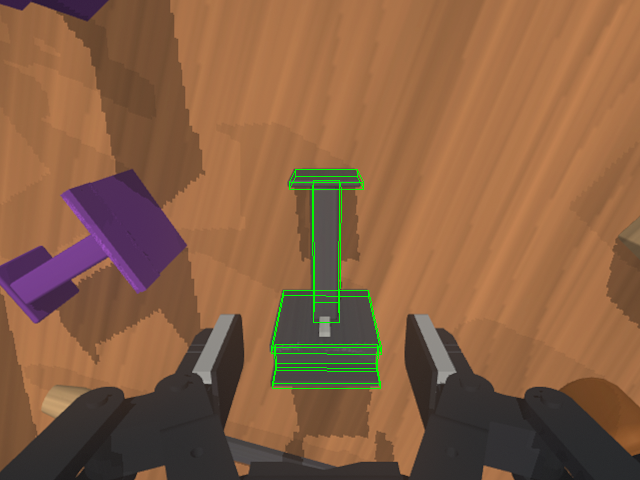

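Request:
carry_out([
  [0.05,-0.04,-3,0],
  [0.05,-0.04,-6,0],
  [0.05,-0.04,-8,0],
  [0.05,-0.04,-9.5,0],
  [0.05,-0.04,-10.5,0],
  [0.05,-0.04,-11.0,0],
  [0.05,-0.04,-11.3,0],
  [0.05,-0.04,-11.3,0],
], fingers=4)

```text
clock: 2.45
position: [0.5042, 0.1323, 0.0271]
tool_rot: [-90.0, -0.1, 18.4]
ft_force: [0.2, -1.1, -0.3]
finger_gap: 0.0401
```

```bash
python3 - <<'E'
from h import *
np.set_printoptions(precision=4,suppress=True)
s=read_state(); print(s['clock'],s['position'],s['tool_rot'],s['ft_force'],s['finger_gap'])
snap('wrist','w2')
R,t=brT(.5174,.0874,0,-71.7,0)
overlay('w2',R,t,(0,0,640,480),1,'ov3')
print(proj('w2',s['position']))
E
```

```text
2.45 [0.5042 0.1323 0.0271] [-90.024   -0.0826  18.361 ] [ 0.2373 -1.1037 -0.3024] 0.040052027110953216
[324.8022 340.6205]
```

View pics/ov3.png

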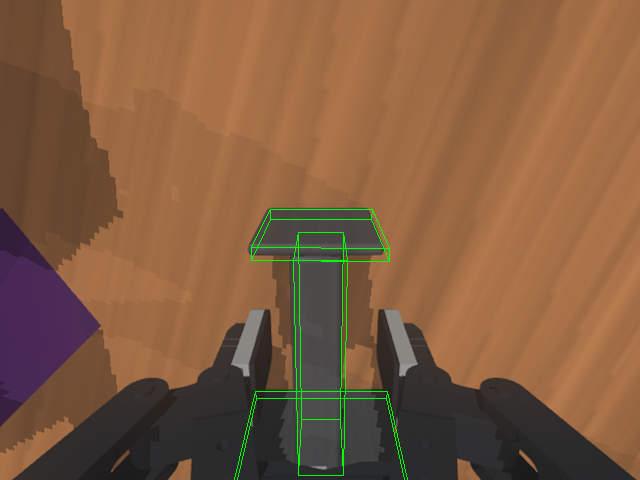

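Request:
carry_out([
  [0,0,0,0],
  [0,0,0,0],
  [0,0,0,0],
  [0,0,0,0],
  [0,0,0,0],
  [0,0,0,0],
], fingers=1, newtons=20)

```text
clock: 3.0
position: [0.5039, 0.132, 0.0273]
tool_rot: [-90.0, -0.0, 18.3]
ft_force: [-3.1, -0.4, 7.1]
finger_gap: 0.0154
```

Request:
carry_out([
  [0,0,0.3,0],
  [0,0,0.6,0],
  [0,0,1.0,0],
  [0,0,1.5,0],
  [0,0,2,0],
  [0,0,3,0],
  [0,0,4,0],
  [0,0,4,0],
  [0,0,4,0],
])

```text
clock: 3.75
position: [0.5044, 0.1321, 0.0675]
tool_rot: [-90.0, -0.1, 18.3]
ft_force: [0.2, -0.4, -2.7]
finger_gap: 0.0155
```

```bash
python3 - <<'E'
from h import *
np.set_printoptions(precision=4,suppress=True)
s=read_state(); print(s['clock'],s['position'],s['tool_rot'],s['ft_force'],s['torque'],s['finger_gap'])
snap('wrist','w3');snap('scene','s3');snap('top','t3')
cv2.imwrite('pics/c3.png',np.hstack([cv2.resize(cv2.imread('pics/s3.png')[120:240,270:390],(400,400)),cv2.resize(cv2.imread('pics/w3.png')[150:480,160:490],(400,400))]))
E
```

```text
3.75 [0.5044 0.1321 0.0675] [-90.0436  -0.1414  18.3389] [ 0.2397 -0.3994 -2.7476] [ 0.062   0.0212 -0.024 ] 0.015549321640006306
```

View pics/c3.png

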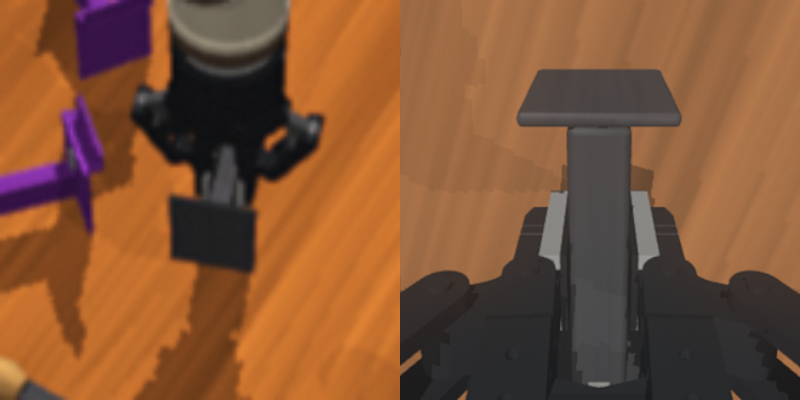

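```bash
python3 - <<'E'
import cv2,numpy as np
t=cv2.imread('pics/t3.png'); s=cv2.imread('pics/s3.png')
def cr(im,u0,v0,w,h,k): return cv2.resize(im[v0:v0+h,u0:u0+w],None,fx=k,fy=k,interpolation=cv2.INTER_CUBIC)
cv2.imwrite('pics/c4.png',np.hstack([cr(t,415,110,75,70,5),cr(t,445,265,75,70,5)]))
cv2.imwrite('pics/c5.png',np.hstack([cr(s,160,265,75,70,5),cr(s,290,310,75,70,5)]))
E
```

```text
(no output)
```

View pics/c4.png

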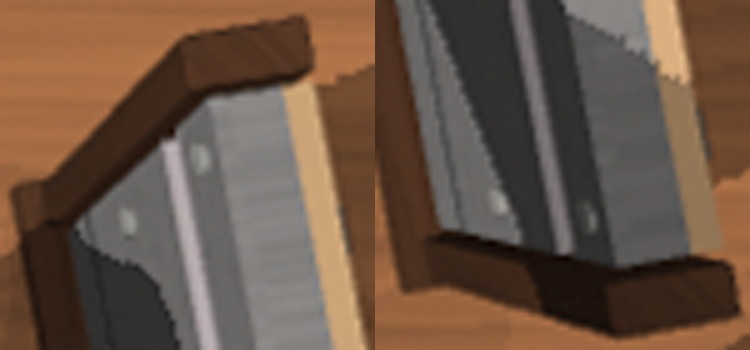

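View pics/c5.png

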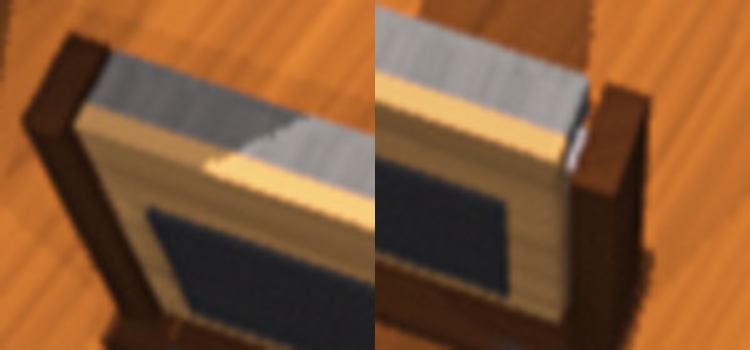

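```bash
python3 - <<'E'
from h import *
np.set_printoptions(precision=4,suppress=True)
T1=lambda x,y:('t3',415+(x+.5)/5-.5,110+(y+.5)/5-.5)
T2=lambda x,y:('t3',445+(x-375+.5)/5-.5,265+(y+.5)/5-.5)
S1=lambda x,y:('s3',160+(x+.5)/5-.5,265+(y+.5)/5-.5)
S2=lambda x,y:('s3',290+(x-375+.5)/5-.5,310+(y+.5)/5-.5)
c,s=np.cos(np.radians(-79.7)),np.sin(np.radians(-79.7))
def pp(n,a,b):
    x,r=tri([a,b]); print(n,x,'res',round(r,4),'in panel axes',np.array([c*x[0]+s*x[1],-s*x[0]+c*x[1]]))
pp('post- fo',T2(612,335),S1(72,35))
pp('post- fi',T2(612,272),S1(110,48))
pp('post- ro',T2(738,310),S1(25,120))
pp('post- ri',T2(733,262),S1(72,130))
pp('post+ fo',T1(185,38),S2(650,97))
pp('post+ fi',T1(209,93),S2(608,88))
pp('post+ ro',T1(308,20),S2(612,190))
pp('post+ ri',T1(312,73),S2(575,180))
pp('board- f',T2(615,268),S1(112,52))
pp('board+ f',T1(212,95),S2(585,75))
pp('board- greyrear',T2(690,258),S1(88,103))
pp('board+ greyrear',T1(285,85),S2(566,135))
pp('board+ rear',T1(317,80),S2(560,165))
pp('board- rear',T2(722,248),S1(78,122))
# catch nominal
print(onz('t3',443.6,231.4,.0825))
E
```

```text
post- fo [ 0.394  -0.3012  0.1957] res 0.0003 in panel axes [0.3668 0.3338]
post- fi [ 0.4133 -0.2996  0.2013] res 0.0013 in panel axes [0.3687 0.3531]
post- ro [ 0.4025 -0.3396  0.1989] res 0.0002 in panel axes [0.4061 0.3353]
post- ri [ 0.4195 -0.3356  0.2019] res 0.003 in panel axes [0.4052 0.3527]
post+ fo [ 0.7317 -0.2373  0.1994] res 0.0001 in panel axes [0.3643 0.6775]
post+ fi [ 0.7155 -0.2435  0.2   ] res 0.003 in panel axes [0.3676 0.6604]
post+ ro [ 0.7378 -0.2757  0.2021] res 0.0006 in panel axes [0.4031 0.6767]
post+ ri [ 0.7231 -0.2781  0.1971] res 0.0019 in panel axes [0.4029 0.6617]
board- f [ 0.4147 -0.3006  0.2011] res 0.0011 in panel axes [0.3699 0.3543]
board+ f [ 0.71   -0.2441  0.2074] res 0.0016 in panel axes [0.3671 0.6549]
board- greyrear [ 0.4192 -0.323   0.2019] res 0.0008 in panel axes [0.3928 0.3547]
board+ greyrear [ 0.7148 -0.2672  0.2061] res 0.0004 in panel axes [0.3907 0.6555]
board+ rear [ 0.7178 -0.2777  0.2042] res 0.0005 in panel axes [0.4016 0.6566]
board- rear [ 0.4225 -0.3319  0.2049] res 0.0005 in panel axes [0.4021 0.3563]
[ 0.5597 -0.2573  0.0825]
```

Request:
carry_out([
  [0,0,2,0],
  [0,0,5,0],
  [0,0,8,0],
  [0,0,11,-0.03],
  [0,-1,14,-0.06],
  [0.4,-3,17,-0.1],
  [0.9,-6,20,-0.133],
  [1.35,-9,21,-0.133],
  [1.8,-12,21,-0.133],
  [2.25,-15,21,-0.133],
])

```text
clock: 4.73
position: [0.5263, -0.0194, 0.2772]
tool_rot: [-90.0, -0.1, 10.7]
ft_force: [0.5, 0.3, -3.2]
finger_gap: 0.0152
```

Request:
carry_out([
  [0.45,-3,0,0],
  [0.9,-6,0,0],
  [1.35,-9,0,0],
  [1.8,-12,0,0],
  [2.25,-15,0,0],
  [2.7,-18,0,0],
  [3.15,-21,0,0],
  [3.6,-24,0,0],
  [4.05,-27,0,0],
  [4.5,-29,0,0],
])

```text
clock: 5.57
position: [0.5703, -0.3106, 0.2749]
tool_rot: [-90.0, 0.1, 10.6]
ft_force: [0.5, -0.9, -1.8]
finger_gap: 0.0156
```

Request:
carry_out([
  [0.15,-1,0,0],
  [0.27,-1.8,0,0],
  [0.27,-1.8,0,0],
  [0.27,-1.8,0,0],
  [0.27,-1.8,0,0],
])

```text
clock: 5.98
position: [0.5738, -0.3246, 0.2763]
tool_rot: [-90.0, 0.0, 10.8]
ft_force: [-0.6, 0.3, -3.2]
finger_gap: 0.0158
```

```bash
cat >> h.py <<'E'
def st():
    np.set_printoptions(precision=4,suppress=True)
    s=read_state(); print('clk',round(s['clock'],2),'pos',s['position'],'rot',s['tool_rot'],'F',s['ft_force'],'M',s['torque'],'gap',round(s['finger_gap'],4)); return s
E
python3 - <<'E'
from h import *
st()
for n in('scene','top','wrist'): snap(n,n[0]+'4')
def cr(f,u0,v0,w,h,k): return cv2.resize(cv2.imread(f'pics/{f}.png')[v0:v0+h,u0:u0+w],None,fx=k,fy=k,interpolation=cv2.INTER_CUBIC)
cv2.imwrite('pics/c6.png',np.hstack([cr('s4',160,200,200,200,2),cr('t4',400,100,150,240,400/240)[:, :],cr('w4',200,130,240,350,400/350)][:3]))
E
```

```text
clk 5.98 pos [ 0.5738 -0.3246  0.2763] rot [-89.9565   0.0047  10.7814] F [-0.5707  0.2977 -3.2423] M [0.0854 0.0124 0.0287] gap 0.0158
```

View pics/c6.png

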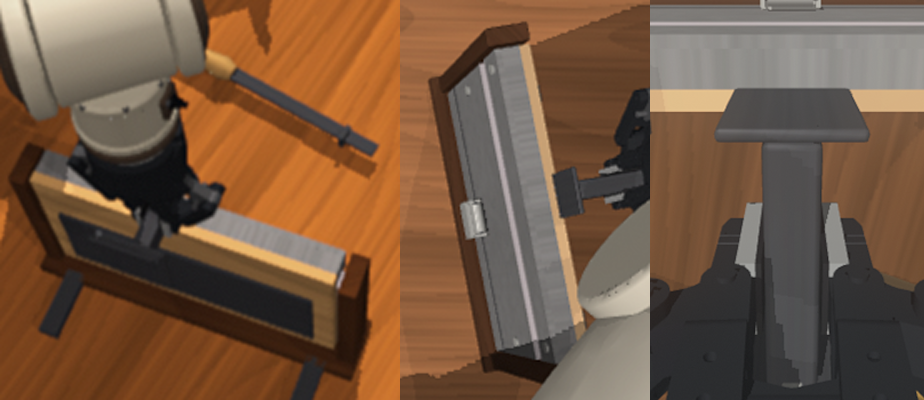

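Request:
carry_out([
  [0.1,-0.5,-1,0],
  [0.15,-1.0,-2,0],
  [0.15,-1.1,-3,0],
  [0.15,-1.1,-3.4,0],
  [0.15,-1.1,-3.6,0],
  [0.15,-1.1,-3.6,0],
])

```text
clock: 6.63
position: [0.5747, -0.3366, 0.239]
tool_rot: [-89.9, 0.1, 10.7]
ft_force: [0.0, -0.1, -3.0]
finger_gap: 0.0155
```

Request:
carry_out([
  [0,0,-0.2,0],
  [0,0,-0.4,0],
  [0,0,-0.4,0],
  [0,0,-0.4,0],
])

```text
clock: 6.97
position: [0.5753, -0.3369, 0.2365]
tool_rot: [-90.0, -0.0, 10.7]
ft_force: [0.3, -1.2, -3.6]
finger_gap: 0.0155
```

```bash
python3 - <<'E'
from h import *
st()
for n in('scene','wrist'): snap(n,n[0]+'5')
def cr(f,u0,v0,w,h,k): return cv2.resize(cv2.imread(f'pics/{f}.png')[v0:v0+h,u0:u0+w],None,fx=k,fy=k,interpolation=cv2.INTER_CUBIC)
cv2.imwrite('pics/c7.png',np.hstack([cr('s5',200,240,130,130,3),cr('w5',150,100,340,340,390/340)]))
E
```

```text
clk 6.97 pos [ 0.5753 -0.3369  0.2365] rot [-90.0167  -0.0133  10.7214] F [ 0.2663 -1.2204 -3.5664] M [ 0.1118  0.0075 -0.0283] gap 0.0155
```

View pics/c7.png

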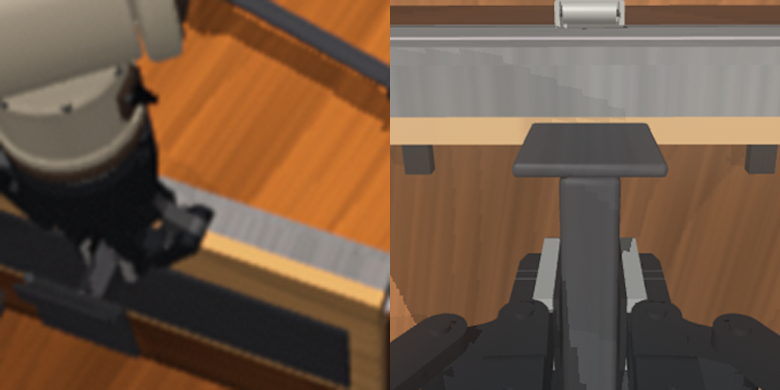

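Request:
carry_out([
  [-0.1,0.4,0,0],
  [-0.1,0.4,-0.1,0],
  [-0.1,0.4,-0.2,0],
  [-0.1,0.4,-0.3,0],
  [-0.1,0.4,-0.3,0],
])

```text
clock: 7.48
position: [0.574, -0.3328, 0.2329]
tool_rot: [-90.0, 0.0, 10.7]
ft_force: [-0.7, -0.6, -3.0]
finger_gap: 0.0156
```

Request:
carry_out([
  [0,0,-0.1,0],
  [0,0,-0.2,0],
  [0,0,-0.2,0],
])

```text
clock: 7.73
position: [0.5742, -0.3331, 0.2315]
tool_rot: [-90.0, -0.0, 10.7]
ft_force: [0.0, 0.4, -1.7]
finger_gap: 0.0157
```

Request:
carry_out([
  [0,0,-0.1,0],
  [0,0,-0.2,0],
  [0,0,-0.2,0],
])

```text
clock: 7.98
position: [0.5744, -0.3338, 0.2306]
tool_rot: [-90.1, -0.1, 10.7]
ft_force: [-0.6, -1.2, 3.5]
finger_gap: 0.0151
```

Request:
carry_out([
  [0.02,-0.1,-0.14,0],
  [0.05,-0.26,-0.35,0],
  [0.07,-0.38,-0.54,0],
  [0.09,-0.49,-0.72,0],
  [0.09,-0.49,-0.72,0],
])

```text
clock: 8.4
position: [0.5754, -0.339, 0.2222]
tool_rot: [-90.1, -0.1, 10.7]
ft_force: [0.6, -5.2, 4.5]
finger_gap: 0.0156
```

```bash
python3 - <<'E'
from h import *
st()
for n in('scene','wrist'): snap(n,n[0]+'6')
def cr(f,u0,v0,w,h,k): return cv2.resize(cv2.imread(f'pics/{f}.png')[v0:v0+h,u0:u0+w],None,fx=k,fy=k,interpolation=cv2.INTER_CUBIC)
cv2.imwrite('pics/c8.png',np.hstack([cr('s6',200,240,130,130,3),cr('w6',150,100,340,340,390/340)]))
E
```

```text
clk 8.4 pos [ 0.5754 -0.339   0.2222] rot [-90.1235  -0.054   10.6792] F [ 0.6476 -5.2279  4.5113] M [-0.5748  0.0448  0.0573] gap 0.0156
```

View pics/c8.png

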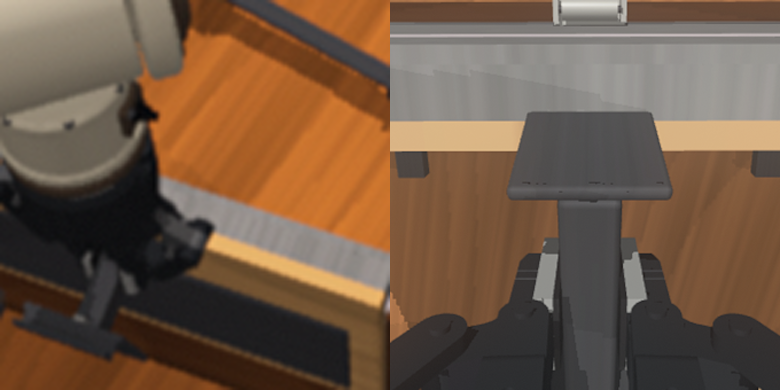

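Request:
carry_out([
  [0.03,-0.2,-0.2,0],
  [0.05,-0.3,-0.4,0],
  [0.07,-0.39,-0.6,0],
  [0.08,-0.46,-0.79,0],
  [0.1,-0.53,-1.0,0],
  [0.11,-0.6,-1.21,0],
  [0.11,-0.6,-1.21,0],
])

```text
clock: 9.08
position: [0.5762, -0.344, 0.2093]
tool_rot: [-90.0, -0.0, 10.7]
ft_force: [1.7, -4.5, 2.0]
finger_gap: 0.0158
```

```bash
python3 - <<'E'
from h import *
st()
for n in('scene','wrist'): snap(n,n[0]+'7')
def cr(f,u0,v0,w,h,k): return cv2.resize(cv2.imread(f'pics/{f}.png')[v0:v0+h,u0:u0+w],None,fx=k,fy=k,interpolation=cv2.INTER_CUBIC)
cv2.imwrite('pics/c9.png',np.hstack([cr('s7',200,240,130,130,3),cr('w7',150,100,340,340,390/340)]))
E
```

```text
clk 9.08 pos [ 0.5762 -0.344   0.2093] rot [-89.9982  -0.004   10.7012] F [ 1.7276 -4.4983  1.9724] M [-0.4268 -0.2199 -0.0418] gap 0.0158
```

View pics/c9.png

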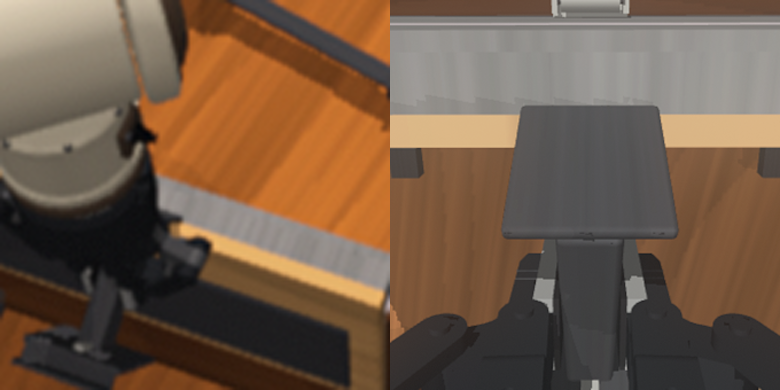

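```bash
cat >> h.py <<'E'
from scipy.optimize import least_squares
def fitflange(f,corn,yaw,roll=0):
    # corn: px of bottom-left,bottom-right,top-right,top-left in wrist image (left image = ?) flange front face x=-89
    L=np.array([[-89,20,0],[-89,-20,0],[-89,-20,46],[-89,20,46]])/1e3
    best=None
    for sgn in(1,-1):
        M=L*[1,sgn,1]
        def r(p):
            R,_=brT(0,0,0,yaw+p[4]*0,p[3]); return (projN(f,M@R.T+p[:3])-corn).ravel()
        s=read_state()['position']
        q=least_squares(r,[*s,20,0])
        if best is None or q.cost<best.cost: best=q
    return best.x,best.cost
E
python3 - <<'E'
from h import *
k=340/390
C=[(150+(x-390)*k,100+y*k) for x,y in[(521,106),(660,106),(677,239),(503,238)]]
x,c=fitflange('w7',np.array(C),-79.3); print(x,c)
s=read_state()['position']
R,_=brT(0,0,0,-79.3,x[3]); 
print('grip pt in bracket frame',R.T@(s+[0,0,.011]-x[:3]), 'flange bottom',R@[-.089,0,0]+x[:3],R@[-.085,0,0]+x[:3],'lip',R@[.0095,0,.088]+x[:3])
overlay('w7',R,x[:3],(0,0,640,480),1,'ov7')
E
```

```text
[ 0.58042496 -0.36761906  0.16007899 29.42671021  0.        ] 1.321763108679469
grip pt in bracket frame [-0.05073901  0.00019428  0.04056937] flange bottom [ 0.56603252 -0.29144923  0.20380556] [ 0.56667937 -0.29487259  0.20184033] lip [ 0.58998858 -0.41823308  0.23205821]
```

View pics/ov7.png

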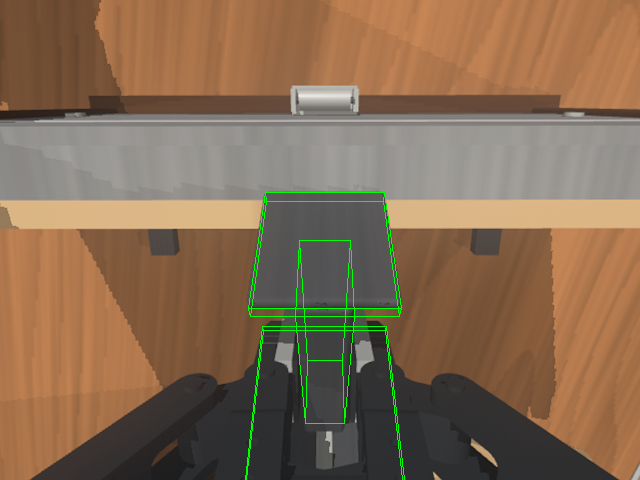

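Request:
carry_out([
  [0.01,-0.07,-0.2,0],
  [0.02,-0.11,-0.4,0],
  [0.03,-0.14,-0.6,0],
  [0.03,-0.16,-0.8,0],
  [0.03,-0.17,-1.0,0],
  [0.03,-0.17,-1.0,0],
])

```text
clock: 9.68
position: [0.5765, -0.3456, 0.1996]
tool_rot: [-90.0, -0.0, 10.7]
ft_force: [1.7, -3.2, 1.6]
finger_gap: 0.0158
```

```bash
python3 - <<'E'
from h import *
st()
for n in('scene','wrist'): snap(n,n[0]+'8')
def cr(f,u0,v0,w,h,k): return cv2.resize(cv2.imread(f'pics/{f}.png')[v0:v0+h,u0:u0+w],None,fx=k,fy=k,interpolation=cv2.INTER_CUBIC)
cv2.imwrite('pics/c10.png',cr('w8',220,160,220,180,3.5))
E
```

```text
clk 9.68 pos [ 0.5765 -0.3456  0.1996] rot [-90.0001  -0.0025  10.7066] F [ 1.707  -3.1963  1.6219] M [-0.3116 -0.2442 -0.0417] gap 0.0158
```

View pics/c10.png

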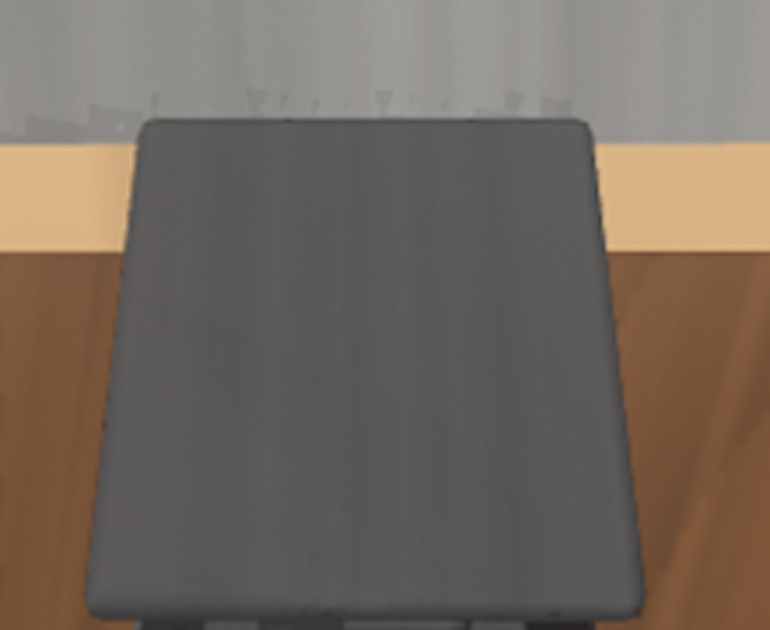

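```bash
python3 - <<'E'
from h import *
k=1/3.5
C=[(220+(x+.5)*k-.5,160+(y+.5)*k-.5) for x,y in[(139,118),(593,118),(644,616),(85,616)]]
x,c=fitflange('w8',np.array(C),-79.3); print(x,c)
s=read_state()['position']
R,_=brT(0,0,0,-79.3,x[3]); 
print('grip pt in bracket frame',R.T@(s+[0,0,.011]-x[:3]), 'flange bottom',R@[-.089,0,0]+x[:3],R@[-.085,0,0]+x[:3],'lip',R@[.0095,0,.088]+x[:3])
E
```

```text
[ 0.57874996 -0.35974204  0.14940139 38.5990827   0.        ] 0.11561046743809678
grip pt in bracket frame [-0.04938438  0.00035563  0.03886098] flange bottom [ 0.5658357  -0.29139521  0.20492556] [ 0.56641611 -0.29446698  0.20243009] lip [ 0.59032161 -0.42098322  0.21224933]
```

Request:
carry_out([
  [0.0,-0.01,-0.12,0],
  [0.0,-0.02,-0.24,0],
  [0.0,-0.02,-0.36,0],
  [0,-0.02,-0.36,0],
])

```text
clock: 10.12
position: [0.5765, -0.3458, 0.1963]
tool_rot: [-90.0, -0.0, 10.7]
ft_force: [1.7, -3.2, 2.1]
finger_gap: 0.0153
```

```bash
python3 - <<'E'
from h import *
st()
for n in('wrist',): snap(n,n[0]+'9')
def cr(f,u0,v0,w,h,k): return cv2.resize(cv2.imread(f'pics/{f}.png')[v0:v0+h,u0:u0+w],None,fx=k,fy=k,interpolation=cv2.INTER_CUBIC)
cv2.imwrite('pics/c11.png',cr('w9',220,160,220,180,3.5))
E
```

```text
clk 10.12 pos [ 0.5765 -0.3458  0.1963] rot [-90.0089  -0.0081  10.7102] F [ 1.7463 -3.1557  2.1162] M [-0.2775 -0.1334 -0.0671] gap 0.0153
```

View pics/c11.png

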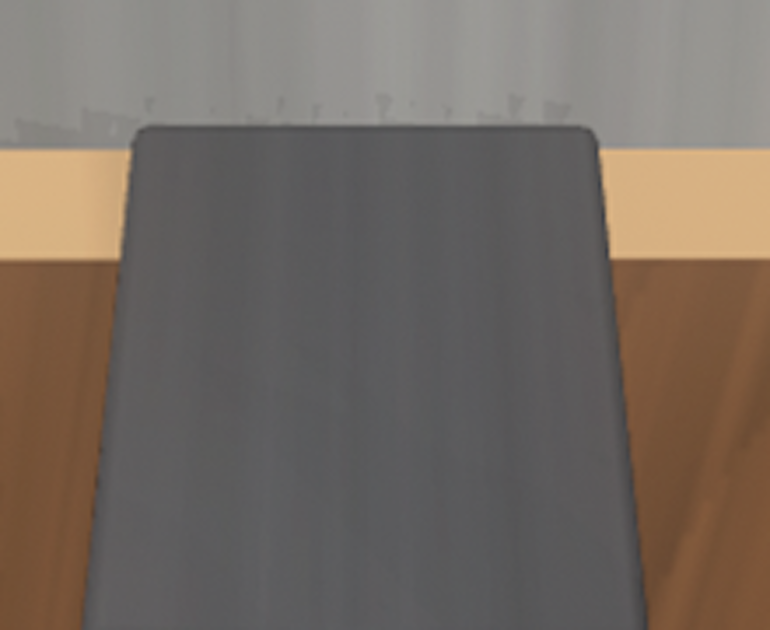

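```bash
python3 - <<'E'
from h import *
im=cv2.imread('pics/w9.png')[310:360,220:440]; cv2.imwrite('pics/c12.png',cv2.resize(im,None,fx=3.5,fy=3.5,interpolation=cv2.INTER_CUBIC))
E
```

```text
(no output)
```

View pics/c12.png

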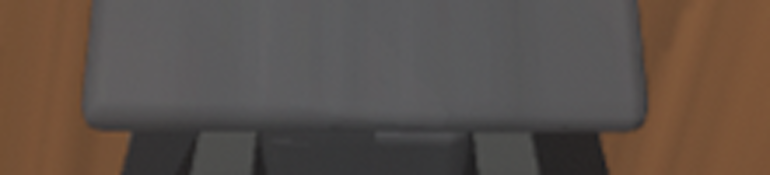

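```bash
python3 - <<'E'
from h import *
k=1/3.5
C=[(220+(x+.5)*k-.5,160+(y+.5)*k-.5) for x,y in[(133,125),(598,125),(646,525+131),(82,525+131)]]
x,c=fitflange('w9',np.array(C),-79.3); print(x,c)
s=read_state()['position']
R,_=brT(0,0,0,-79.3,x[3]); 
print('grip pt in bracket frame',R.T@(s+[0,0,.011]-x[:3]), 'flange bottom',R@[-.089,0,0]+x[:3],R@[-.085,0,0]+x[:3],'lip',R@[.0095,0,.088]+x[:3])
# panel from wrist w9, edges rows at image centre col ~324 ; and from w4
E
```

```text
[ 0.57801137 -0.35600335  0.14518277 42.48451441  0.        ] 0.06251554588071948
grip pt in bracket frame [-0.04955226  0.00040229  0.03886358] flange bottom [ 0.56582534 -0.29151061  0.20529256] [ 0.56637303 -0.29440916  0.202591  ] lip [ 0.59034711 -0.42128841  0.20366303]
```

```bash
cat > plan.py <<'E'
import numpy as np
def rect(x0,x1,z0,z1): return np.array([[x0,z0],[x1,z0],[x1,z1],[x0,z1]],float)
B=[rect(-4,0,0,73),rect(-4,11,70,73),rect(8,11,70,88)]
O=[rect(0,6,14,50),rect(0,60,-80,0),rect(24,60,-80,60),rect(6,60,24,60)]
def sat(A,C):
    best=-1e9
    for P in(A,C):
        E=np.roll(P,-1,0)-P; N=np.c_[E[:,1],-E[:,0]]; N/=np.linalg.norm(N,axis=1)[:,None]
        for n in N:
            a=A@n;c=C@n; best=max(best,c.min()-a.max(),a.min()-c.max())
    return best
def place(u,w,th):  # u,w: bracket origin (foot); front-up tilt th
    t=np.radians(th); c,s=np.cos(t),np.sin(t)
    return [np.c_[b[:,0]*c+b[:,1]*s+u,-b[:,0]*s+b[:,1]*c+w] for b in B]
def clear(u,w,th): return min(sat(b,o) for b in place(u,w,th) for o in O)
def pt(p,u,w,th):
    t=np.radians(th); c,s=np.cos(t),np.sin(t); return np.array([p[0]*c+p[1]*s+u,-p[0]*s+p[1]*c+w])
def org(p,q,th): # origin so that body pt p is at q
    t=np.radians(th); c,s=np.cos(t),np.sin(t); return q[0]-(p[0]*c+p[1]*s), q[1]-(-p[0]*s+p[1]*c)
E
python3 - <<'E'
from plan import *
# map clearance vs position of lip-top (9.5,88) for several th
for th in(45,42,40):
    print('th',th)
    for lw in range(6,25,2):
        row=[]
        for lu in np.arange(-4,22,1.0):
            u,w=org((9.5,88),(lu,lw),th); row.append(clear(u,w,th))
        j=int(np.argmax(row)); print('lipw',lw,'best lipu',-4+j,round(row[j],2),' feasible',[-4+i for i,r in enumerate(row) if r>0])
E
```

```text
th 45
lipw 6 best lipu -4 5.57  feasible [-4, -3, -2, -1, 0, 1, 2, 3]
lipw 8 best lipu -4 6.99  feasible [-4, -3, -2, -1, 0, 1, 2, 3, 4, 5]
lipw 10 best lipu -4 5.66  feasible [-4, -3, -2, -1, 0, 1, 2, 3, 4, 5, 6, 7]
lipw 12 best lipu -4 4.24  feasible [-4, -3, -2, -1, 0, 1, 2, 3, 4, 5, 6, 7, 8, 9]
lipw 14 best lipu -4 2.94  feasible [-4, -3, -2, -1, 9, 10, 11, 12, 13, 14, 15, 16, 17, 18, 19, 20, 21]
lipw 16 best lipu -4 2.94  feasible [-4, -3, -2, 11, 12, 13, 14, 15, 16, 17, 18, 19]
lipw 18 best lipu -4 2.94  feasible [-4, -3, -2, 13, 14, 15, 16, 17]
lipw 20 best lipu -4 2.94  feasible [-4, -3, -2, 15]
lipw 22 best lipu -4 2.94  feasible [-4, -3, -2]
lipw 24 best lipu -4 2.94  feasible [-4, -3, -2]
th 42
lipw 6 best lipu -4 5.49  feasible [-4, -3, -2, -1, 0, 1, 2, 3]
lipw 8 best lipu -4 6.83  feasible [-4, -3, -2, -1, 0, 1, 2, 3, 4, 5]
lipw 10 best lipu -4 5.65  feasible [-4, -3, -2, -1, 0, 1, 2, 3, 4, 5, 6]
lipw 12 best lipu -4 4.16  feasible [-4, -3, -2, -1, 0, 1, 2, 3, 4, 5, 6, 7, 8]
lipw 14 best lipu -4 2.89  feasible [-4, -3, -2, -1, 9, 10]
lipw 16 best lipu -4 2.89  feasible [
[... 276 characters left out ...]
-4, -3, -2]
th 40
lipw 6 best lipu -4 5.42  feasible [-4, -3, -2, -1, 0, 1, 2, 3]
lipw 8 best lipu -4 6.71  feasible [-4, -3, -2, -1, 0, 1, 2, 3, 4]
lipw 10 best lipu -4 5.64  feasible [-4, -3, -2, -1, 0, 1, 2, 3, 4, 5, 6]
lipw 12 best lipu -4 4.1  feasible [-4, -3, -2, -1, 0, 1, 2, 3, 4, 5, 6, 7, 8]
lipw 14 best lipu -4 2.85  feasible [-4, -3, -2, -1, 0, 8, 9]
lipw 16 best lipu -4 2.85  feasible [-4, -3, -2, 10, 11, 12, 13, 14, 15, 16, 17, 18, 19, 20, 21]
lipw 18 best lipu -4 2.85  feasible [-4, -3, -2, 12, 13, 14, 15, 16, 17, 18]
lipw 20 best lipu -4 2.85  feasible [-4, -3, -2, 13, 14, 15, 16]
lipw 22 best lipu -4 2.85  feasible [-4, -3, -2]
lipw 24 best lipu -4 2.85  feasible [-4, -3, -2]
```

```bash
python3 - <<'E'
from plan import *
# passage: at each lipw fine, feasible interval near passage for th
for th in(38,40,42,44,46,48):
    out=[]
    for lw in (8,10,12,13,14,15,16,17):
        us=np.arange(-2,24,.1); f=[lu for lu in us if clear(*org((9.5,88),(lu,lw),th),th)>0 and lu>2.5]
        out.append((lw,round(min(f),1),round(max(f),1)) if f else (lw,None))
    print(th,out)
# lowering
for th in(42,36,30,25,20,15,10,5,2,0):
    best=(-9,)
    for lu in np.arange(6,22,.25):
        for lw in np.arange(10,24,.25):
            u,w=org((9.5,88),(lu,lw),th); c=clear(u,w,th)
            if c>best[0]: best=(c,lu,lw,u,w)
    u,w=best[3:]; print(th,'clr',round(best[0],2),'lip',best[1:3],'foot',np.round([u,w],1),'grip(-47,38)',pt((-47,38),u,w,th).round(1))
E
```

```text
38 [(8, np.float64(2.5), np.float64(4.3)), (10, np.float64(2.5), np.float64(5.9)), (12, np.float64(2.5), np.float64(7.4)), (13, np.float64(2.5), np.float64(8.2)), (14, np.float64(8.0), np.float64(9.0)), (15, np.float64(8.7), np.float64(9.8)), (16, np.float64(9.5), np.float64(22.8)), (17, np.float64(10.3), np.float64(22.8))]
40 [(8, np.float64(2.5), np.float64(4.7)), (10, np.float64(2.5), np.float64(6.4)), (12, np.float64(2.5), np.float64(8.1)), (13, np.float64(2.5), np.float64(8.9)), (14, np.float64(8.0), np.float64(9.7)), (15, np.float64(8.8), np.float64(22.8)), (16, np.float64(9.7), np.float64(22.8)), (17, np.float64(10.5), np.float64(19.7))]
42 [(8, np.float64(2.5), np.float64(5.1)), (10, np.float64(2.5), np.float64(6.9)), (12, np.float64(2.5), np.float64(8.7)), (13, np.float64(7.2), np.float64(9.6)), (14, np.float64(8.1), np.float64(10.5)), (15, np.float64(9.0), np.float64(22.8)), (16, np.float64(9.9), np.float64(22.8)), (17, np.float64(10.8), np.float64(19.0))]
44 [(8, np.float64(2.5), np.float64(5.6)), (10, np.float64(2.5), np.float64(7.5)), (12, np.float64(2.5), np.float64(9.5
[... 1160 characters left out ...]
-59.4   4.4]
25 clr 3.12 lip (np.float64(14.25), np.float64(20.25)) foot [-31.6 -55.5] grip(-47,38) [-58.1  -1.2]
20 clr 2.99 lip (np.float64(13.25), np.float64(20.5)) foot [-25.8 -58.9] grip(-47,38) [-56.9  -7.2]
15 clr 2.8 lip (np.float64(12.5), np.float64(20.75)) foot [-19.5 -61.8] grip(-47,38) [-55.  -12.9]
10 clr 2.25 lip (np.float64(11.0), np.float64(20.75)) foot [-13.6 -64.3] grip(-47,38) [-53.3 -18.7]
5 clr 1.62 lip (np.float64(9.75), np.float64(21.0)) foot [ -7.4 -65.8] grip(-47,38) [-50.9 -23.9]
2 clr 1.25 lip (np.float64(9.0), np.float64(21.25)) foot [ -3.6 -66.4] grip(-47,38) [-49.2 -26.7]
0 clr 1.0 lip (np.float64(8.5), np.float64(19.0)) foot [ -1. -69.] grip(-47,38) [-48. -31.]
```

Request:
carry_out([
  [0.0,0,-0.1,0],
  [0.0,0,-0.2,0],
  [0.0,0,-0.2,0],
])

```text
clock: 10.42
position: [0.5765, -0.3458, 0.1943]
tool_rot: [-90.0, -0.0, 10.7]
ft_force: [1.8, -4.4, 2.4]
finger_gap: 0.0157
```

Request:
carry_out([
  [0.1,-0.3,0.5,0],
  [0.1,-0.3,1.2,0],
  [0.1,-0.3,2.5,0],
  [0.1,-0.3,4,0],
  [0.1,-0.3,6,0],
  [0.1,-0.3,8,0],
  [0.1,-0.3,10.5,0],
  [0.1,-0.3,10.5,0],
  [0.1,-0.3,10.5,0],
])

```text
clock: 11.17
position: [0.5781, -0.3489, 0.3014]
tool_rot: [-90.1, -0.1, 10.7]
ft_force: [-0.4, 0.7, -3.8]
finger_gap: 0.0154
```

```bash
python3 - <<'E'
from h import *
st()
for n in('wrist','scene'): snap(n,n[0]+'10')
def cr(f,u0,v0,w,h,k): return cv2.resize(cv2.imread(f'pics/{f}.png')[v0:v0+h,u0:u0+w],None,fx=k,fy=k,interpolation=cv2.INTER_CUBIC)
cv2.imwrite('pics/c13.png',np.hstack([cr('w10',220,180,220,180,3),cr('s10',190,210,50,180,3)]))
E
```

```text
clk 11.17 pos [ 0.5781 -0.3489  0.3014] rot [-90.1497  -0.1332  10.7316] F [-0.4122  0.7323 -3.7731] M [ 0.038  -0.0164  0.0116] gap 0.0154
```

View pics/c13.png

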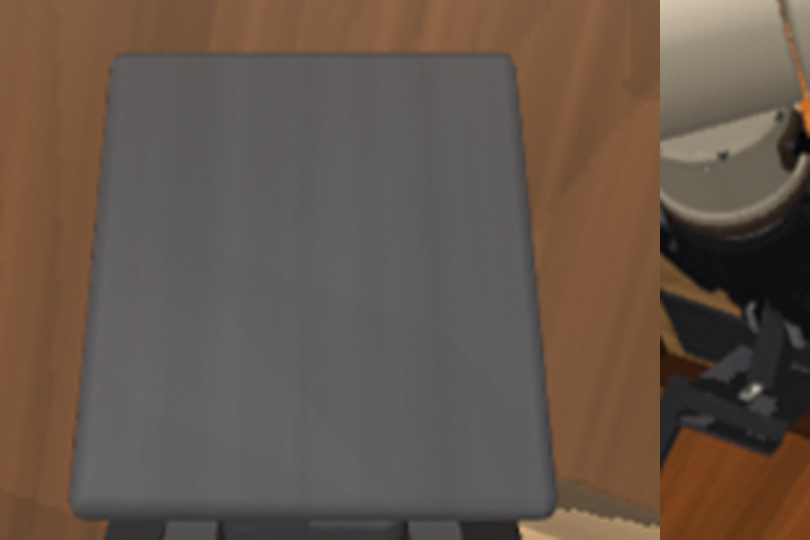

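```bash
python3 - <<'E'
from h import *
from plan import pt
k=1/3.
C=[(220+(x+.5)*k-.5,180+(y+.5)*k-.5) for x,y in[(110,54),(515,54),(556,520),(69,520)]]
x,c=fitflange('w10',np.array(C),-79.3); print(x,c)
s=read_state()['position']
R,_=brT(0,0,0,-79.3,x[3]); 
print('grip pt in bracket frame',R.T@(s+[0,0,.011]-x[:3]))
ex=np.array([.1857,-.9826]);F=np.array([.5626,-.2724])
for g in((-47,38.3),(-49.5,38.8)):
    a=pt((9.5+47*0,88),0,0,x[3])-pt(g,0,0,x[3]); print('lip rel TCP (u,w)',a+[0,11], 'leading corner',pt((11,88),0,0,x[3])-pt(g,0,0,x[3])+[0,11],'foot',pt((0,0),0,0,x[3])-pt(g,0,0,x[3])+[0,11])
print('TCP in panel u',(s[:2]-F)@ex*1e3,'v',(s[:2]-F)@[.9826,.1857]*1e3)
E
```

```text
[ 0.57938067 -0.35841601  0.25085083 43.41483568  0.        ] 0.0576076559386057
grip pt in bracket frame [-0.04732166 -0.00050208  0.03451172]
lip rel TCP (u,w) [75.19901405  8.2708453 ] leading corner [76.28860916  7.23993187] foot [  7.81799041 -49.12294925]
lip rel TCP (u,w) [76.67136809  6.18945788] leading corner [77.7609632   5.15854445] foot [  9.29034444 -51.20433667]
TCP in panel u 76.98031125475454 v 0.01381085064597035
```

Request:
carry_out([
  [-0.3,1.5,0,0],
  [-0.8,4.5,0,0],
  [-1.4,7.5,0,0],
  [-2.0,10.5,0,0],
  [-2.6,13.5,0,0],
  [-3.0,16,0,0],
  [-3.1,16.5,-1,0],
  [-3.1,16.5,-3,0],
  [-3.1,16.5,-5,0],
  [-3.1,16.5,-7,0],
])

```text
clock: 12.1
position: [0.5455, -0.1832, 0.2264]
tool_rot: [-89.9, 0.1, 10.7]
ft_force: [0.1, 0.2, -4.1]
finger_gap: 0.0157
```

Request:
carry_out([
  [0,0,-2,0],
  [0,0,-4,0],
  [0,0,-5.5,0],
  [0,0,-6.2,0],
  [0,0,-6.2,0],
  [0,0,-6.2,0],
])

```text
clock: 12.6
position: [0.546, -0.1837, 0.1666]
tool_rot: [-89.9, 0.1, 10.7]
ft_force: [-0.1, -0.1, -2.5]
finger_gap: 0.0157
```

```bash
python3 - <<'E'
from h import *
s=st()['position']
ex=np.array([.1857,-.9826]);F=np.array([.5626,-.2724])
print('TCP in panel u',(s[:2]-F)@ex*1e3,'v',(s[:2]-F)@[.9826,.1857]*1e3)
for n in('wrist','top'): snap(n,n[0]+'11')
def cr(f,u0,v0,w,h,k): return cv2.resize(cv2.imread(f'pics/{f}.png')[v0:v0+h,u0:u0+w],None,fx=k,fy=k,interpolation=cv2.INTER_CUBIC)
cv2.imwrite('pics/c14.png',np.hstack([cr('t11',350,130,180,200,2.4),cr('w11',120,0,400,480,1)[:480]]))
E
```

```text
clk 12.6 pos [ 0.546  -0.1837  0.1666] rot [-89.9402   0.0729  10.705 ] F [-0.1017 -0.1462 -2.5291] M [ 0.0327 -0.0289 -0.0295] gap 0.0157
TCP in panel u -90.2437978844414 v 0.17201827894064958
```

View pics/c14.png

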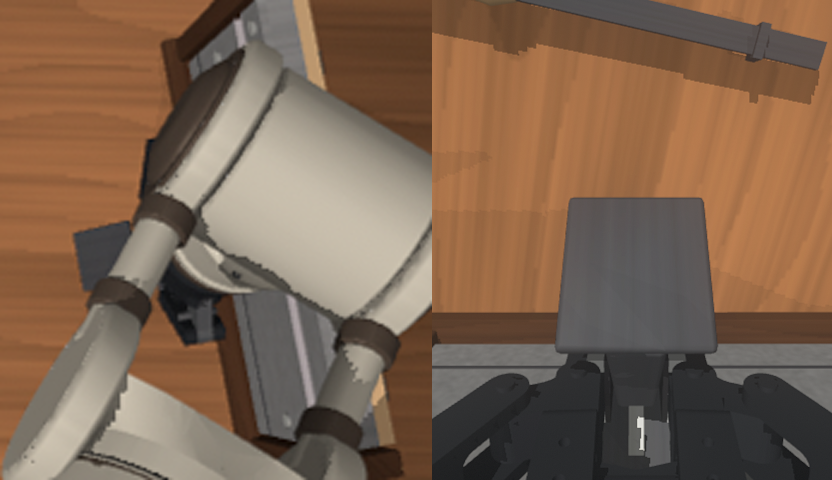

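Request:
carry_out([
  [0.04,-0.2,0.1,0],
  [0.08,-0.4,0.2,0],
  [0.11,-0.6,0.2,0],
  [0.15,-0.8,0.2,0],
  [0.15,-0.8,0.2,0],
  [0.15,-0.8,0.2,0],
])

```text
clock: 13.2
position: [0.5479, -0.1919, 0.1694]
tool_rot: [-90.0, 0.0, 10.7]
ft_force: [0.4, 0.1, -3.3]
finger_gap: 0.0153
```

Request:
carry_out([
  [0.02,-0.1,0,0],
  [0.04,-0.2,0,0],
  [0.04,-0.2,0,0],
])

```text
clock: 13.45
position: [0.5484, -0.1939, 0.1693]
tool_rot: [-90.0, 0.0, 10.7]
ft_force: [-0.5, 0.0, -4.1]
finger_gap: 0.0155
```

Request:
carry_out([
  [0.02,-0.1,0,0],
  [0.04,-0.2,0,0],
  [0.04,-0.2,0,0],
])

```text
clock: 13.7
position: [0.5485, -0.1946, 0.1693]
tool_rot: [-89.8, 0.0, 10.7]
ft_force: [-0.6, 5.7, -1.3]
finger_gap: 0.0152
```

Request:
carry_out([
  [-0.04,0.3,0,0],
  [-0.09,0.6,0,0],
  [-0.09,0.6,-0.5,0],
  [-0.09,0.6,-1.0,0],
  [-0.09,0.6,-1.33,0],
  [-0.09,0.6,-1.33,0],
  [-0.09,0.6,-1.33,0],
])

```text
clock: 14.28
position: [0.5475, -0.1897, 0.1555]
tool_rot: [-90.0, 0.0, 10.7]
ft_force: [0.1, 0.1, -3.2]
finger_gap: 0.0155
```

```bash
cat >> h.py <<'E'
ex=np.array([.1857,-.9826]);FF=np.array([.5626,-.2724])
def uv(s=None):
    s=st()['position'] if s is None else s
    print('TCP u',round((s[:2]-FF)@ex*1e3,2),'v',round((s[:2]-FF)@[.9826,.1857]*1e3,2),'z',round(s[2]*1e3,2))
E
python3 - <<'E'
from h import *
uv(); snap('wrist','w12'); snap('scene','s12')
cv2.imwrite('pics/c15.png',np.hstack([cv2.imread('pics/w12.png')[150:480,150:490],cv2.resize(cv2.imread('pics/s12.png')[230:395,150:350],(400,330))]))
E
```

```text
clk 14.28 pos [ 0.5475 -0.1897  0.1555] rot [-89.9645   0.049   10.7038] F [ 0.0723  0.0504 -3.2015] M [ 0.0276  0.0041 -0.0104] gap 0.0155
TCP u -84.05 v 0.56 z 155.5
```

View pics/c15.png

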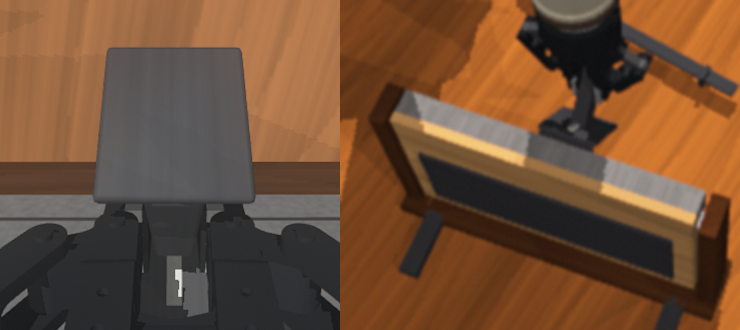

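```bash
python3 - <<'E'
from h import *
C=[(150+x,150+y) for x,y in[(107.5,47.5),(240.5,47.5),(255,203),(93,203)]]
x,c=fitflange('w12',np.array(C),-79.3); print(x[3],c)
E
```

```text
43.90427582137165 0.5032019851763595
```

Request:
carry_out([
  [0.04,-0.2,0,0],
  [0.07,-0.4,0,0],
  [0.1,-0.55,0,0],
  [0.1,-0.55,0,0],
])

```text
clock: 14.72
position: [0.549, -0.1956, 0.1562]
tool_rot: [-90.0, -0.0, 10.7]
ft_force: [0.0, -0.2, -3.4]
finger_gap: 0.0158
```

Request:
carry_out([
  [0.02,-0.1,0,0],
  [0.04,-0.2,0,0],
  [0.04,-0.2,0,0],
])

```text
clock: 14.97
position: [0.5491, -0.1972, 0.1558]
tool_rot: [-90.0, 0.0, 10.7]
ft_force: [-0.3, 1.4, -3.3]
finger_gap: 0.0155
```

Request:
carry_out([
  [0.02,-0.1,0,0],
  [0.04,-0.2,0,0],
  [0.04,-0.2,0,0],
])

```text
clock: 15.22
position: [0.5495, -0.1993, 0.1558]
tool_rot: [-90.0, 0.0, 10.7]
ft_force: [-0.5, -0.2, -4.6]
finger_gap: 0.0158
```

Request:
carry_out([
  [0,0,0.1,0],
  [0,0,0.2,0],
  [0,0,0.2,0],
])

```text
clock: 15.47
position: [0.5495, -0.1993, 0.158]
tool_rot: [-90.0, 0.0, 10.7]
ft_force: [-0.3, -0.1, -7.3]
finger_gap: 0.015
```

Request:
carry_out([
  [0,0,0.05,0],
  [0,0,0.1,0],
  [0,0,0.1,0],
])

```text
clock: 15.72
position: [0.5496, -0.1993, 0.1591]
tool_rot: [-90.0, 0.0, 10.7]
ft_force: [-0.2, -0.0, -5.6]
finger_gap: 0.0158
```

Request:
carry_out([
  [0,0,0.05,0],
  [0,0,0.1,0],
  [0,0,0.1,0],
])

```text
clock: 15.97
position: [0.5496, -0.1993, 0.1602]
tool_rot: [-90.0, 0.0, 10.7]
ft_force: [0.0, -1.0, -5.4]
finger_gap: 0.0153
```

Request:
carry_out([
  [0,0,-0.05,0],
  [0,0,-0.05,0],
  [0,0,-0.05,0],
])

```text
clock: 16.22
position: [0.5498, -0.1993, 0.1599]
tool_rot: [-90.0, -0.0, 10.7]
ft_force: [-1.0, -1.1, -4.4]
finger_gap: 0.0157
```

Request:
carry_out([
  [0,0,-0.05,0],
  [0,0,-0.05,0],
  [0,0,-0.05,0],
])

```text
clock: 16.47
position: [0.5501, -0.1994, 0.1596]
tool_rot: [-90.0, -0.1, 10.7]
ft_force: [0.2, -0.1, -3.6]
finger_gap: 0.0157
```

```bash
python3 - <<'E'
from h import *
uv(); snap('wrist','w13')
cv2.imwrite('pics/c16.png',cv2.resize(cv2.imread('pics/w13.png')[180:380,220:440],None,fx=3,fy=3,interpolation=cv2.INTER_CUBIC))
E
```

```text
clk 16.47 pos [ 0.5501 -0.1994  0.1596] rot [-90.0431  -0.0544  10.7222] F [ 0.2296 -0.1114 -3.6462] M [ 0.034  -0.0169 -0.0086] gap 0.0157
TCP u -74.07 v 1.26 z 159.61
```

View pics/c16.png

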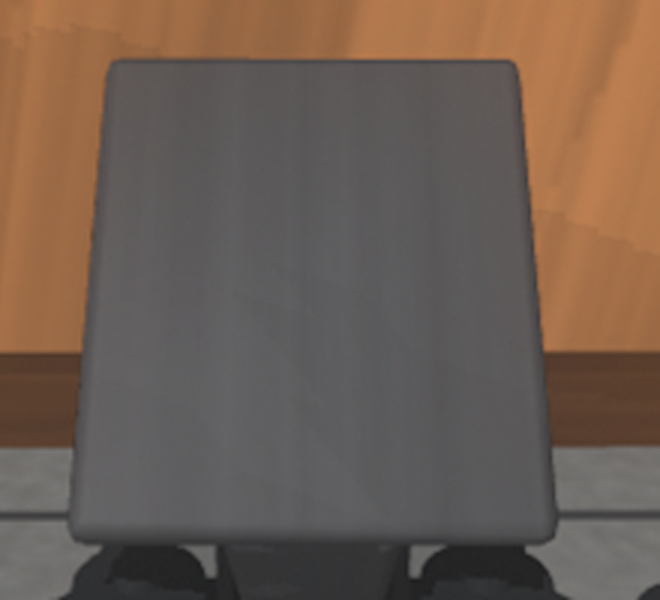

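```bash
python3 - <<'E'
from h import *
from plan import *
C=[(220+(x+.5)/3-.5,180+(y+.5)/3-.5) for x,y in[(107,60),(518,60),(555,543),(68,543)]]
x,c=fitflange('w13',np.array(C),-79.3); print(x[3],c)
for th in (44,45,46):
  g=(-47,38.3)
  print(th,'lip mid rel TCP',pt((9.5,88),0,0,th)-pt(g,0,0,th)+[0,11],'top corner',pt((8,88),0,0,th)-pt(g,0,0,th)+[0,11])
E
```

```text
46.5174807291083 0.04403502853203163
44 lip mid rel TCP [75.16721973  7.50299015] top corner [74.08821003  8.5449777 ]
45 lip mid rel TCP [75.09474016  6.19167389] top corner [74.03407999  7.25233406]
46 lip mid rel TCP [74.99938601  4.88182229] top corner [73.95739845  5.96083199]
```

Request:
carry_out([
  [0.03,-0.15,-0.02,0],
  [0.05,-0.3,-0.02,0],
  [0.05,-0.3,-0.02,0],
])

```text
clock: 16.77
position: [0.5503, -0.2026, 0.159]
tool_rot: [-90.0, -0.0, 10.7]
ft_force: [-0.6, -0.1, -4.4]
finger_gap: 0.0155
```

Request:
carry_out([
  [0.01,-0.1,0,0],
  [0.03,-0.18,0,0],
  [0.03,-0.18,0,0],
])

```text
clock: 17.02
position: [0.5505, -0.2042, 0.1589]
tool_rot: [-90.0, -0.0, 10.7]
ft_force: [-0.3, 0.1, -3.4]
finger_gap: 0.0157
```

Request:
carry_out([
  [0.0,-0.03,0.05,0],
  [0.01,-0.05,0.1,0],
  [0.01,-0.05,0.1,0],
])

```text
clock: 17.27
position: [0.5507, -0.2046, 0.1601]
tool_rot: [-90.0, -0.0, 10.7]
ft_force: [0.2, 0.5, -3.4]
finger_gap: 0.0157
```

Request:
carry_out([
  [0.0,-0.03,0.05,0],
  [0.01,-0.06,0.1,0],
  [0.01,-0.06,0.1,0],
])

```text
clock: 17.52
position: [0.5507, -0.2052, 0.1611]
tool_rot: [-90.0, -0.0, 10.7]
ft_force: [1.1, -0.2, -4.1]
finger_gap: 0.0155
```

Request:
carry_out([
  [0.01,-0.05,0.05,0],
  [0.02,-0.1,0.1,0],
  [0.02,-0.1,0.1,0],
])

```text
clock: 17.77
position: [0.551, -0.2063, 0.1621]
tool_rot: [-90.0, -0.0, 10.7]
ft_force: [-0.3, 0.4, -3.2]
finger_gap: 0.0154
```

Request:
carry_out([
  [0.02,-0.1,0.05,0],
  [0.03,-0.15,0.1,0],
  [0.03,-0.15,0.1,0],
])

```text
clock: 18.02
position: [0.5513, -0.2078, 0.1631]
tool_rot: [-90.0, -0.0, 10.7]
ft_force: [0.3, -0.2, -2.9]
finger_gap: 0.0158
```

Request:
carry_out([
  [0.01,-0.05,-0.1,0],
  [0.02,-0.1,-0.2,0],
  [0.03,-0.16,-0.3,0],
  [0.03,-0.19,-0.4,0],
  [0.04,-0.19,-0.5,0],
  [0.04,-0.2,-0.6,0],
  [0.04,-0.2,-0.7,0],
  [0.04,-0.2,-0.7,0],
])

```text
clock: 18.68
position: [0.5519, -0.2094, 0.1563]
tool_rot: [-90.0, -0.0, 10.7]
ft_force: [-1.5, 4.5, 3.6]
finger_gap: 0.0158
```

```bash
python3 - <<'E'
from h import *
uv(); snap('wrist','w14')
cv2.imwrite('pics/c17.png',cv2.resize(cv2.imread('pics/w14.png')[180:380,220:440],None,fx=3,fy=3,interpolation=cv2.INTER_CUBIC))
E
```

```text
clk 18.68 pos [ 0.5519 -0.2094  0.1563] rot [-90.0052  -0.0477  10.7278] F [-1.4893  4.4567  3.593 ] M [ 0.3524  0.203  -0.0405] gap 0.0158
TCP u -63.89 v 1.18 z 156.3
```

View pics/c17.png

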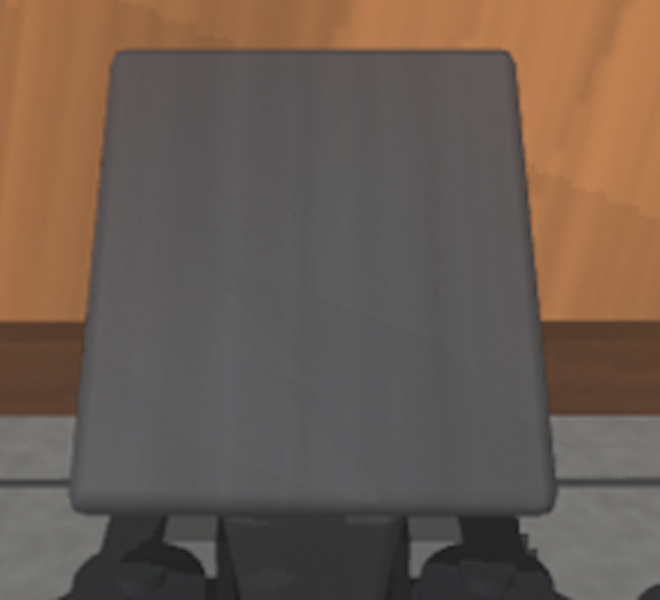

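Request:
carry_out([
  [0,0.02,-0.1,0],
  [0,0.03,-0.2,0],
  [0,0.03,-0.3,0],
  [0,0.02,-0.4,0],
  [0,0.0,-0.5,0],
  [0,-0.02,-0.6,0],
  [0.01,-0.05,-0.7,0],
  [0.01,-0.05,-0.7,0],
])

```text
clock: 19.4
position: [0.5517, -0.2103, 0.1486]
tool_rot: [-90.0, 0.0, 10.7]
ft_force: [0.4, 3.2, 1.4]
finger_gap: 0.0157
```

```bash
cat > look.py <<'E'
from h import *
import sys
n=sys.argv[1]
uv(); snap('wrist','w'+n)
cv2.imwrite(f'pics/L{n}.png',cv2.resize(cv2.imread(f'pics/w{n}.png')[160:380,220:440],None,fx=2.7,fy=2.7,interpolation=cv2.INTER_CUBIC))
E
cat > tilt.py <<'E'
from h import *
import sys
n=sys.argv[1]; v=list(map(float,sys.argv[2:]))
C=[(220+(v[i]+.5)/2.7-.5,160+(v[i+1]+.5)/2.7-.5) for i in(0,2,4,6)]
x,c=fitflange('w'+n,np.array(C),-79.3); print('tilt',x[3],'cost',c,'foot',x[:3])
E
python3 look.py 15
```

```text
clk 19.4 pos [ 0.5517 -0.2103  0.1486] rot [-90.0053   0.002   10.7153] F [0.3682 3.1725 1.43  ] M [ 0.2747 -0.1228  0.0714] gap 0.0157
TCP u -63.08 v 0.78 z 148.58
```

View pics/L15.png

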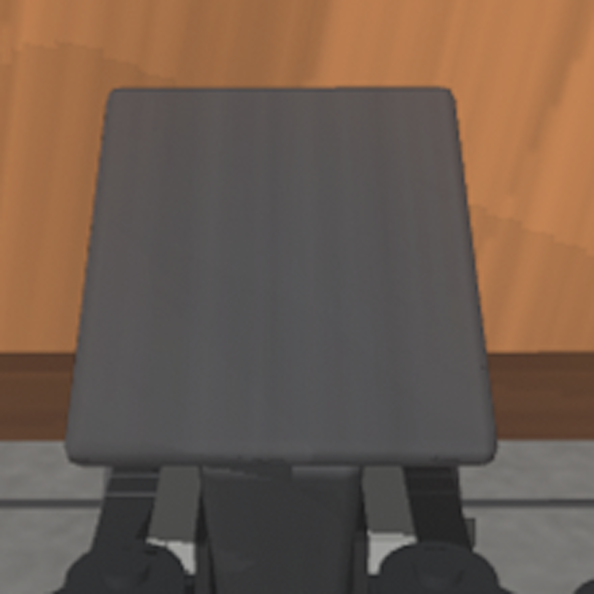

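```bash
python3 tilt.py 15 108 88 455 88 495 464 66 464
python3 - <<'E'
from plan import *
# grip now (u=-63.1+3, w=148.6-140.7)
for gu0,gw0 in((-60.1,7.9),(-60.1,5.5)):
  for th in(30,33,36,38,40):
    u,w=org((-47,38.3),(gu0,gw0),th); print(gw0,th,'clr',round(clear(u,w,th),2),'lip',pt((9.5,88),u,w,th).round(1),'tongue rear bottom',pt((11,70),u,w,th).round(1),pt((0,70),u,w,th).round(1))
E
```

```text
tilt 37.611714049508336 cost 0.08004572075880982 foot [ 0.55405481 -0.22528495  0.09828721]
7.9 30 clr 0.56 lip [13.7 22.7] tongue rear bottom [6.  6.4] [-3.5 11.9]
7.9 33 clr 2.89 lip [14.4 18.8] tongue rear bottom [5.8 2.9] [-3.4  8.9]
7.9 36 clr -0.55 lip [14.8 14.9] tongue rear bottom [ 5.5 -0.5] [-3.4  5.9]
7.9 38 clr -2.83 lip [15.  12.3] tongue rear bottom [ 5.1 -2.8] [-3.5  3.9]
7.9 40 clr -5.1 lip [15.1  9.7] tongue rear bottom [ 4.7 -5.1] [-3.7  2. ]
5.5 30 clr 2.01 lip [13.7 20.3] tongue rear bottom [6. 4.] [-3.5  9.5]
5.5 33 clr 0.5 lip [14.4 16.4] tongue rear bottom [5.8 0.5] [-3.4  6.5]
5.5 36 clr -2.95 lip [14.8 12.5] tongue rear bottom [ 5.5 -2.9] [-3.4  3.5]
5.5 38 clr -5.23 lip [15.   9.9] tongue rear bottom [ 5.1 -5.2] [-3.5  1.5]
5.5 40 clr -7.5 lip [15.1  7.3] tongue rear bottom [ 4.7 -7.5] [-3.7 -0.4]
```

```bash
python3 - <<'E'
import plan
from plan import *
O2=[rect(0,6,14,50),rect(24,60,-80,60),rect(6,60,24,60),rect(0,60,-80,-1.5)]
for th in(36,32,28,24,20,16,12,8,6,4,2,0):
    best=(-9,)
    for cu in np.arange(2,20,.1):
        u,w=org((11,70),(cu,0),th)
        c=min(sat(b,o) for b in place(u,w,th) for o in O2)
        if c>best[0]+1e-6: best=(c,cu,u,w)
    lo=[cu for cu in np.arange(2,20,.1) if min(sat(b,o) for b in place(*org((11,70),(cu,0),th),th) for o in O2)>0.0]
    u,w=best[2:]; g=pt((-47,38.3),u,w,th); g0=pt((-47,38.3),*org((11,70),(min(lo),0),th),th);g1=pt((-47,38.3),*org((11,70),(max(lo),0),th),th)
    print(th,'clr',round(best[0],2),'cu',round(best[1],1),'range',round(min(lo),1),round(max(lo),1),'grip',g.round(1),'grip u range',g0[0].round(1),g1[0].round(1),'foot u',round(u,1))
E
```

```text
36 clr 1.5 cu 2.0 range 2.0 13.4 grip [-63.6   8.4] grip u range -63.6 -52.2 foot u -48.0
32 clr 1.5 cu 2.6 range 2.0 13.9 grip [-63.4   3.9] grip u range -64.0 -52.1 foot u -43.8
28 clr 1.5 cu 3.7 range 2.0 13.2 grip [-62.4  -0.8] grip u range -64.1 -52.9 foot u -38.9
24 clr 1.5 cu 4.7 range 3.1 12.7 grip [-61.2  -5.4] grip u range -62.8 -53.2 foot u -33.8
20 clr 1.5 cu 5.7 range 4.1 12.2 grip [-59.6 -10. ] grip u range -61.2 -53.1 foot u -28.6
16 clr 1.5 cu 6.7 range 5.2 11.8 grip [-57.8 -14.5] grip u range -59.3 -52.7 foot u -23.2
12 clr 1.5 cu 7.7 range 6.1 11.5 grip [-55.6 -18.9] grip u range -57.2 -51.8 foot u -17.6
8 clr 1.5 cu 8.6 range 7.1 11.3 grip [-53.2 -23.3] grip u range -54.7 -50.5 foot u -12.0
6 clr 1.5 cu 9.1 range 7.6 11.2 grip [-51.9 -25.5] grip u range -53.4 -49.8 foot u -9.2
4 clr 1.5 cu 9.6 range 8.1 11.1 grip [-50.5 -27.6] grip u range -52.0 -49.0 foot u -6.3
2 clr 1.26 cu 9.8 range 8.6 11.0 grip [-49.3 -29.7] grip u range -50.5 -48.1 foot u -3.6
0 clr 1.0 cu 10.0 range 9.0 10.9 grip [-48.  -31.7] grip u range -49.0 -47.1 foot u -1.0
```

Request:
carry_out([
  [0,0,-0.1,0],
  [0,0,-0.2,0],
  [0,-0.02,-0.3,0],
  [0.01,-0.04,-0.4,0],
  [0.01,-0.06,-0.5,0],
  [0.02,-0.08,-0.6,0],
  [0.02,-0.1,-0.7,0],
  [0.02,-0.12,-0.8,0],
  [0.03,-0.14,-0.9,0],
  [0.03,-0.15,-1.0,0],
])

```text
clock: 20.28
position: [0.5519, -0.2117, 0.1387]
tool_rot: [-90.0, 0.0, 10.7]
ft_force: [-0.8, 3.6, 2.7]
finger_gap: 0.0156
```

```bash
python3 look.py 16
```

```text
clk 20.28 pos [ 0.5519 -0.2117  0.1387] rot [-90.0014   0.0128  10.7112] F [-0.7934  3.6411  2.6587] M [0.2111 0.0014 0.0505] gap 0.0156
TCP u -61.61 v 0.74 z 138.71
```

View pics/L16.png

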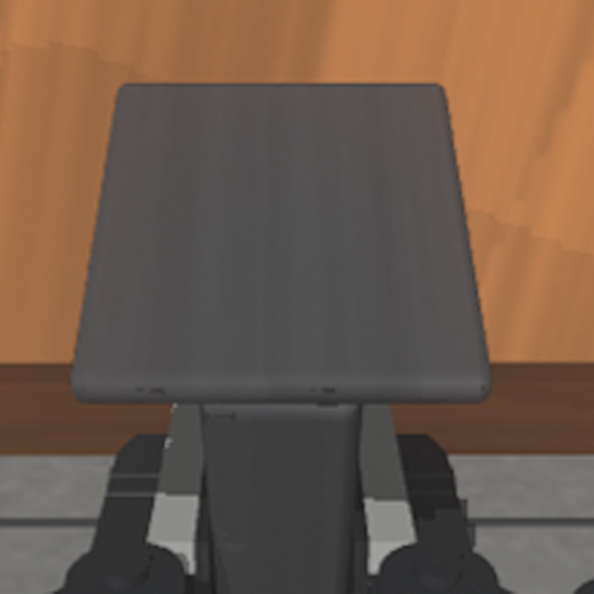

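```bash
python3 tilt.py 16 118 84 445 84 490 402 72 402
```

```text
tilt 29.69182668215206 cost 0.019727424362920576 foot [ 0.55576161 -0.2345364   0.09073882]
```

Request:
carry_out([
  [0.01,-0.03,-0.1,0],
  [0.01,-0.06,-0.2,0],
  [0.02,-0.09,-0.3,0],
  [0.02,-0.12,-0.4,0],
  [0.03,-0.15,-0.5,0],
  [0.03,-0.18,-0.6,0],
  [0.04,-0.21,-0.7,0],
  [0.04,-0.24,-0.8,0],
  [0.05,-0.27,-0.9,0],
  [0.06,-0.3,-1.0,0],
])

```text
clock: 21.17
position: [0.5525, -0.2147, 0.1288]
tool_rot: [-90.0, 0.0, 10.7]
ft_force: [-1.0, 3.3, 1.4]
finger_gap: 0.0158
```

```bash
python3 look.py 17
```

```text
clk 21.17 pos [ 0.5525 -0.2147  0.1288] rot [-90.0012   0.0068  10.7166] F [-1.0057  3.3055  1.4316] M [ 0.1622  0.0531 -0.0151] gap 0.0158
TCP u -58.57 v 0.81 z 128.78
```

View pics/L17.png

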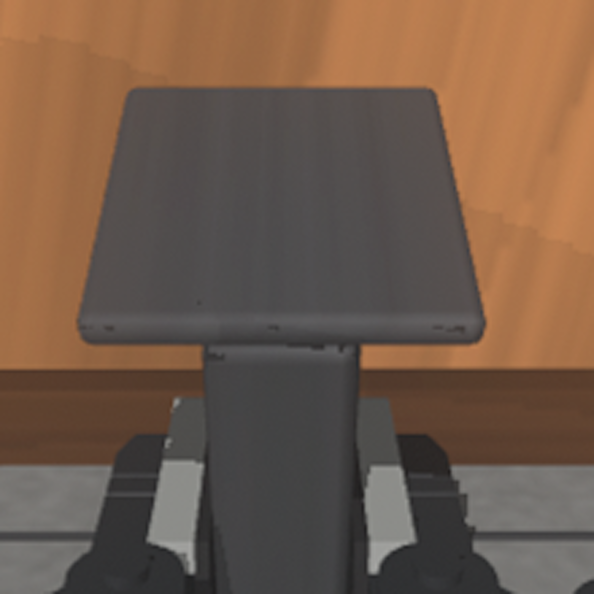

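```bash
python3 tilt.py 17 127 88 436 88 484 328 78 328
```

```text
tilt 19.116608332248404 cost 0.15599718846241373 foot [ 0.55806559 -0.24636711  0.08717476]
```

Request:
carry_out([
  [0.0,-0.02,-0.1,0],
  [0.01,-0.04,-0.2,0],
  [0.01,-0.06,-0.3,0],
  [0.02,-0.08,-0.4,0],
  [0.02,-0.1,-0.5,0],
  [0.02,-0.13,-0.6,0],
  [0.03,-0.16,-0.7,0],
  [0.03,-0.18,-0.8,0],
])

```text
clock: 21.88
position: [0.553, -0.2169, 0.121]
tool_rot: [-90.1, -0.0, 10.7]
ft_force: [-1.9, 0.1, 2.8]
finger_gap: 0.0155
```

```bash
python3 look.py 18
```

```text
clk 21.88 pos [ 0.553  -0.2169  0.121 ] rot [-90.0536  -0.0147  10.7086] F [-1.9278  0.1194  2.7714] M [-0.2428  0.0719 -0.0207] gap 0.0155
TCP u -56.29 v 0.88 z 121.0
```

View pics/L18.png

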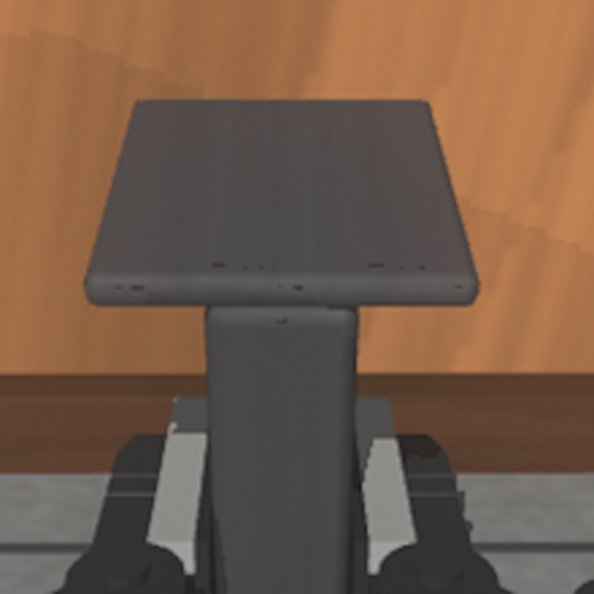

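```bash
python3 tilt.py 18 135 100 430 100 478 284 86 284; python3 tilt.py 18 135 100 430 100 478 276 86 276; python3 - <<'E'
from h import *
for n in('scene','top'): snap(n,n[0]+'18')
cv2.imwrite('pics/c18.png',np.hstack([cv2.resize(cv2.imread('pics/s18.png')[200:400,150:350],(400,400)),cv2.resize(cv2.imread('pics/t18.png')[130:330,350:550],(400,400))]))
E
```

```text
tilt 11.72277469113804 cost 0.2340158603382798 foot [ 0.55981161 -0.2545407   0.08384048]
tilt 10.61036767735402 cost 0.3706653380321037 foot [ 0.55988649 -0.25493911  0.08519523]
```

View pics/c18.png

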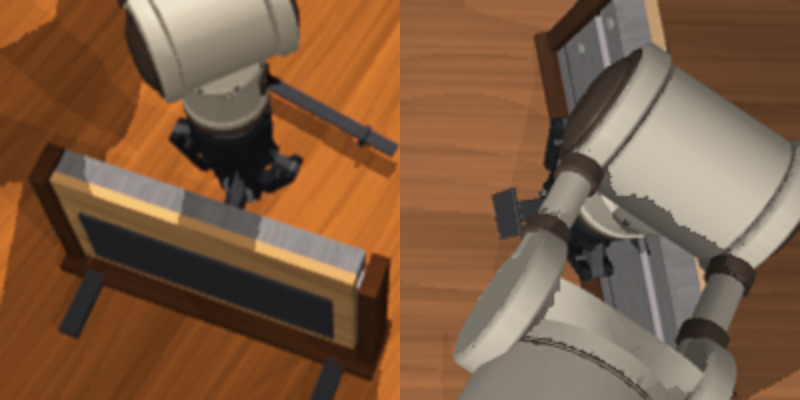

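Request:
carry_out([
  [0.0,-0.02,-0.05,0],
  [0.01,-0.04,-0.1,0],
  [0.01,-0.06,-0.15,0],
  [0.01,-0.08,-0.2,0],
  [0.01,-0.08,-0.2,0],
])

```text
clock: 22.45
position: [0.5531, -0.2176, 0.119]
tool_rot: [-90.0, -0.0, 10.7]
ft_force: [-0.4, -0.7, 2.4]
finger_gap: 0.0154
```

Request:
carry_out([
  [0.0,-0.03,-0.05,0],
  [0.01,-0.06,-0.1,0],
  [0.01,-0.09,-0.15,0],
  [0.02,-0.12,-0.2,0],
  [0.02,-0.12,-0.2,0],
])

```text
clock: 22.87
position: [0.5532, -0.2184, 0.1168]
tool_rot: [-90.0, -0.0, 10.7]
ft_force: [0.5, -0.1, 2.6]
finger_gap: 0.0157
```

```bash
python3 look.py 19
```

```text
clk 22.87 pos [ 0.5532 -0.2184  0.1168] rot [-89.9955  -0.0067  10.7151] F [ 0.4583 -0.1091  2.581 ] M [-0.3696 -0.043   0.0433] gap 0.0157
TCP u -54.8 v 0.81 z 116.8
```

View pics/L19.png

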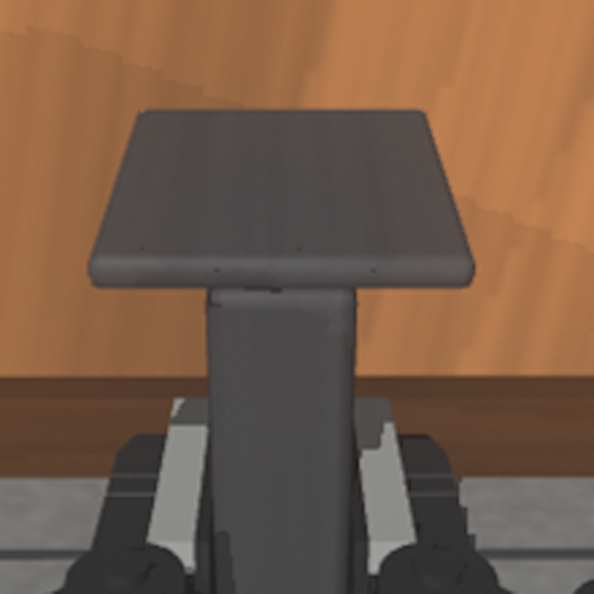

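Request:
carry_out([
  [0.0,-0.03,-0.05,0],
  [0.01,-0.06,-0.1,0],
  [0.01,-0.09,-0.15,0],
  [0.02,-0.12,-0.2,0],
  [0.02,-0.12,-0.2,0],
])

```text
clock: 23.33
position: [0.5534, -0.2194, 0.1149]
tool_rot: [-90.0, 0.0, 10.7]
ft_force: [0.0, 2.1, 4.6]
finger_gap: 0.0158
```

Request:
carry_out([
  [0.01,-0.04,-0.05,0],
  [0.01,-0.08,-0.1,0],
  [0.01,-0.08,-0.1,0],
  [0.01,-0.08,-0.1,0],
])

```text
clock: 23.67
position: [0.5535, -0.2203, 0.1137]
tool_rot: [-90.0, -0.0, 10.7]
ft_force: [1.0, 2.0, 2.6]
finger_gap: 0.0155
```

```bash
python3 look.py 20
```

```text
clk 23.67 pos [ 0.5535 -0.2203  0.1137] rot [-89.9856  -0.0048  10.7168] F [0.9945 1.9907 2.6475] M [-0.0229 -0.1862  0.0587] gap 0.0155
TCP u -52.87 v 0.71 z 113.66
```

View pics/L20.png

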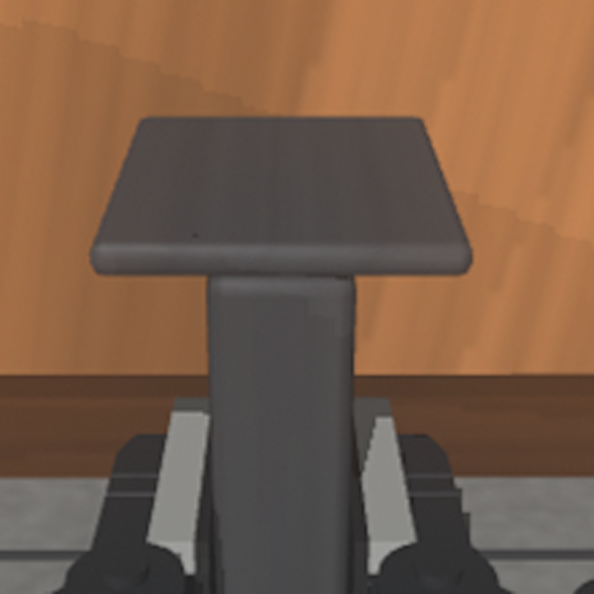

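Request:
carry_out([
  [0.01,-0.04,-0.05,0],
  [0.01,-0.08,-0.1,0],
  [0.01,-0.08,-0.1,0],
  [0.01,-0.08,-0.1,0],
])

```text
clock: 24.05
position: [0.5536, -0.2212, 0.1128]
tool_rot: [-90.0, -0.0, 10.7]
ft_force: [0.5, 1.4, 2.3]
finger_gap: 0.0156
```

Request:
carry_out([
  [0.01,-0.04,-0.05,0],
  [0.01,-0.08,-0.1,0],
  [0.01,-0.08,-0.1,0],
  [0.01,-0.08,-0.1,0],
])

```text
clock: 24.38
position: [0.5538, -0.2221, 0.1119]
tool_rot: [-90.0, -0.0, 10.7]
ft_force: [0.9, 1.1, 2.0]
finger_gap: 0.0157
```

```bash
python3 look.py 21; python3 - <<'E'
from h import *
cv2.imwrite('pics/L21b.png',np.hstack([cv2.resize(cv2.imread(f'pics/{f}.png')[160:380,220:440],None,fx=1.8,fy=1.8) for f in('w21','w3')]))
E
```

```text
clk 24.38 pos [ 0.5538 -0.2221  0.1119] rot [-90.014   -0.015   10.7148] F [0.9155 1.1437 2.0127] M [-0.0264 -0.2621  0.0602] gap 0.0157
TCP u -51.03 v 0.66 z 111.92
```

View pics/L21b.png

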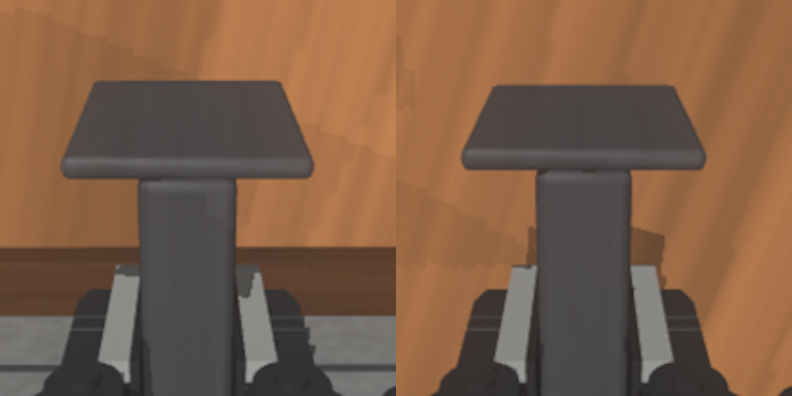

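Request:
carry_out([
  [0.01,-0.04,-0.05,0],
  [0.01,-0.08,-0.1,0],
  [0.01,-0.08,-0.1,0],
  [0.01,-0.08,-0.1,0],
])

```text
clock: 24.77
position: [0.5539, -0.223, 0.1109]
tool_rot: [-90.0, -0.0, 10.7]
ft_force: [2.3, 0.8, 1.8]
finger_gap: 0.0152
```

Request:
carry_out([
  [0.0,-0.03,-0.05,0],
  [0.01,-0.06,-0.08,0],
  [0.01,-0.06,-0.08,0],
  [0.01,-0.06,-0.08,0],
])

```text
clock: 25.1
position: [0.554, -0.2237, 0.1102]
tool_rot: [-90.0, -0.0, 10.7]
ft_force: [1.6, -0.4, 2.6]
finger_gap: 0.0157
```

```bash
python3 look.py 22; python3 - <<'E'
from h import *
cv2.imwrite('pics/L22b.png',np.hstack([cv2.resize(cv2.imread(f'pics/{f}.png')[160:380,220:440],None,fx=1.8,fy=1.8) for f in('w22','w3')]))
E
```

```text
clk 25.1 pos [ 0.554  -0.2237  0.1102] rot [-90.0317  -0.014   10.7108] F [ 1.6342 -0.3677  2.6423] M [-0.1815 -0.4136  0.0441] gap 0.0157
TCP u -49.45 v 0.57 z 110.17
```

View pics/L22b.png

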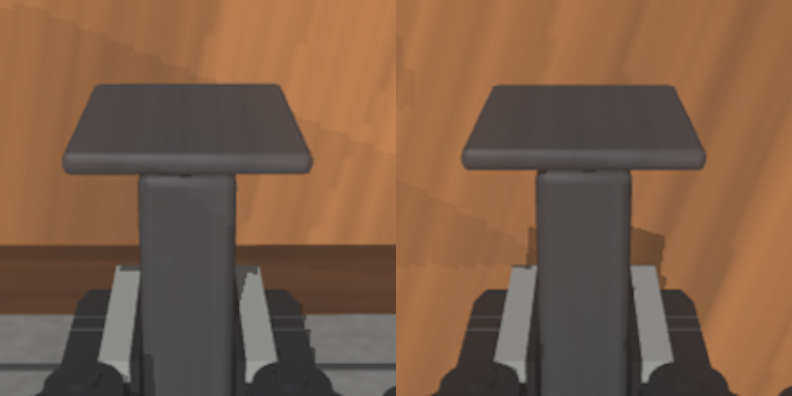

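Request:
carry_out([
  [0.0,-0.03,-0.04,0],
  [0.01,-0.06,-0.08,0],
  [0.01,-0.06,-0.08,0],
  [0.01,-0.06,-0.08,0],
])

```text
clock: 25.48
position: [0.5541, -0.2243, 0.1093]
tool_rot: [-90.0, -0.0, 10.7]
ft_force: [1.8, -0.2, 2.3]
finger_gap: 0.0157
```

Request:
carry_out([
  [0.0,-0.03,-0.03,0],
  [0.01,-0.06,-0.05,0],
  [0.01,-0.06,-0.05,0],
  [0.01,-0.06,-0.05,0],
])

```text
clock: 25.82
position: [0.554, -0.2248, 0.1087]
tool_rot: [-90.0, 0.0, 10.7]
ft_force: [2.9, -0.7, 1.9]
finger_gap: 0.0155
```

```bash
python3 look.py 23; python3 - <<'E'
from h import *
cv2.imwrite('pics/L23b.png',np.hstack([cv2.resize(cv2.imread(f'pics/{f}.png')[160:380,220:440],None,fx=1.8,fy=1.8) for f in('w23','w3')]))
E
```

```text
clk 25.82 pos [ 0.554  -0.2248  0.1087] rot [-90.0131   0.0053  10.7118] F [ 2.9153 -0.7032  1.8792] M [-0.345  -0.4187  0.1103] gap 0.0155
TCP u -48.36 v 0.41 z 108.75
```

View pics/L23b.png

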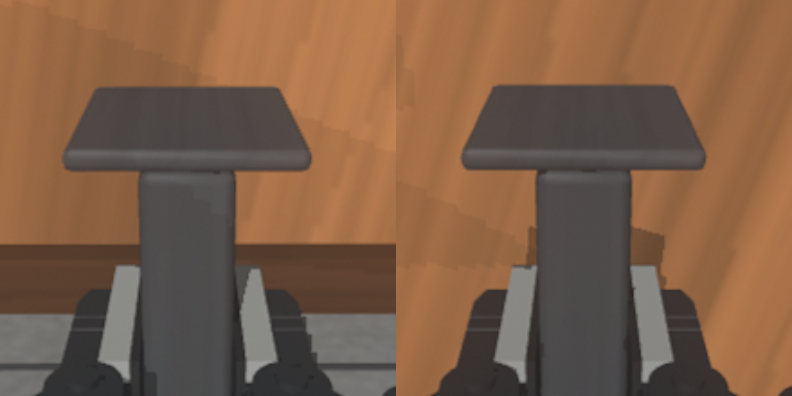

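Request:
carry_out([
  [-0.01,-0.04,-0.02,0],
  [-0.01,-0.08,-0.03,0],
  [-0.01,-0.08,-0.03,0],
  [-0.01,-0.08,-0.03,0],
])

```text
clock: 26.2
position: [0.554, -0.2253, 0.1085]
tool_rot: [-90.0, -0.0, 10.7]
ft_force: [3.3, 0.5, 1.5]
finger_gap: 0.0158
```

```bash
python3 - <<'E'
from h import *
uv(); F=read_state()['ft_force']; print('Fu',F[:2]@ex,'Fv',F[:2]@[.9826,.1857])
E
```

```text
clk 26.2 pos [ 0.554  -0.2253  0.1085] rot [-89.983   -0.0018  10.7164] F [3.3393 0.5095 1.4667] M [-0.1496 -0.4814  0.1046] gap 0.0158
TCP u -47.89 v 0.27 z 108.46
Fu 0.11948470735670548 Fv 3.3758590568997446
```

Request:
carry_out([
  [0.0,-0.05,-0.02,0],
  [0.01,-0.1,-0.02,0],
  [0.01,-0.1,-0.02,0],
  [0.01,-0.1,-0.02,0],
])

```text
clock: 26.53
position: [0.554, -0.2253, 0.1084]
tool_rot: [-89.9, 0.0, 10.7]
ft_force: [1.5, 4.5, 5.3]
finger_gap: 0.0158
```

```bash
python3 - <<'E'
from h import *
uv(); F=read_state()['ft_force']; print('Fu',F[:2]@ex,'Fv',F[:2]@[.9826,.1857])
E
```

```text
clk 26.53 pos [ 0.554  -0.2253  0.1084] rot [-89.8702   0.0091  10.7231] F [1.4855 4.4922 5.3208] M [ 0.4775 -0.3835  0.0662] gap 0.0158
TCP u -47.89 v 0.28 z 108.38
Fu -4.138204942303537 Fv 2.2938316716611675
```

Request:
carry_out([
  [0.01,-0.04,0,0],
  [0.02,-0.08,0,0],
  [0.02,-0.08,0,0],
  [0.02,-0.08,0,0],
])

```text
clock: 26.87
position: [0.554, -0.2253, 0.1084]
tool_rot: [-89.8, 0.0, 10.7]
ft_force: [0.5, 7.4, 7.9]
finger_gap: 0.0159
```

```bash
python3 - <<'E'
from h import *
uv(); F=read_state()['ft_force']; print('Fu',F[:2]@ex,'Fv',F[:2]@[.9826,.1857])
for n in('wrist','top'): snap(n,n[0]+'24')
cv2.imwrite('pics/c24.png',np.hstack([cv2.resize(cv2.imread('pics/w24.png')[160:380,220:440],None,fx=1.8,fy=1.8),cv2.resize(cv2.imread('pics/t24.png')[150:300,380:530],(396,396))]))
E
```

```text
clk 26.87 pos [ 0.554  -0.2253  0.1084] rot [-89.7845   0.0299  10.7314] F [0.5261 7.3654 7.8837] M [ 0.9155 -0.2014  0.0853] gap 0.0159
TCP u -47.85 v 0.3 z 108.39
Fu -7.13953152011375 Fv 1.8846575977534459
```

View pics/c24.png

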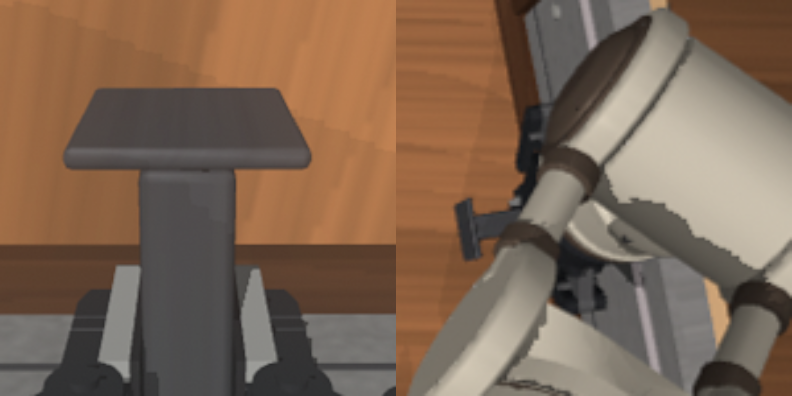

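Request:
carry_out([
  [0.01,-0.04,0,0],
  [0.01,-0.07,0,0],
  [0.01,-0.07,0,0],
  [0.01,-0.07,0,0],
])

```text
clock: 27.3
position: [0.554, -0.2254, 0.1084]
tool_rot: [-89.7, 0.0, 10.7]
ft_force: [-0.6, 10.5, 7.0]
finger_gap: 0.0158
```

Request:
carry_out([
  [-0.02,0.1,0.03,0],
  [-0.04,0.2,0.06,0],
  [-0.04,0.25,0.1,0],
  [-0.04,0.25,0.1,0],
  [-0.04,0.25,0.1,0],
])

```text
clock: 27.72
position: [0.5531, -0.2254, 0.1085]
tool_rot: [-89.9, 0.1, 10.7]
ft_force: [1.5, -0.3, -2.5]
finger_gap: 0.0158
```

```bash
python3 - <<'E'
from h import *
uv(); F=read_state()['ft_force']; print('Fu',F[:2]@ex,'Fv',F[:2]@[.9826,.1857])
E
```

```text
clk 27.72 pos [ 0.5531 -0.2254  0.1085] rot [-89.942    0.0993  10.6957] F [ 1.4714 -0.2597 -2.488 ] M [-0.0698 -0.2058  0.0789] gap 0.0158
TCP u -47.92 v -0.56 z 108.51
Fu 0.5284174053410068 Fv 1.3975395093774066
```

Request:
carry_out([
  [0.0,0.03,0,0],
  [0.0,0.05,0.0,0],
  [0,0.05,0,0],
])

```text
clock: 27.97
position: [0.5533, -0.225, 0.1088]
tool_rot: [-90.0, 0.1, 10.7]
ft_force: [0.1, -1.9, -2.2]
finger_gap: 0.016
```

Request:
carry_out([
  [0,-0.05,0,0],
  [0,-0.05,0,0],
])

```text
clock: 28.13
position: [0.5535, -0.2253, 0.1089]
tool_rot: [-89.9, 0.1, 10.7]
ft_force: [0.1, 0.3, -3.4]
finger_gap: 0.0157
```

Request:
carry_out([
  [0,0,0,0],
  [0,0,0,0],
  [0,0,0,0],
  [0,0,0,0],
  [0,0,0,0],
], fingers=3.5)

```text
clock: 28.55
position: [0.5542, -0.2255, 0.1096]
tool_rot: [-90.0, -0.0, 10.7]
ft_force: [0.2, 0.3, -0.3]
finger_gap: 0.0349
```

Request:
carry_out([
  [-0.03,0.15,0,0],
  [-0.06,0.3,0.2,0],
  [-0.06,0.3,1,0],
  [-0.06,0.3,2,0],
  [-0.06,0.3,4,0],
  [-0.06,0.3,6.5,0],
  [-0.06,0.3,9.5,0],
  [-0.06,0.3,12,0],
  [-0.06,0.3,14,0],
])

```text
clock: 29.3
position: [0.5541, -0.2229, 0.2535]
tool_rot: [-90.2, -0.2, 10.7]
ft_force: [0.1, -0.6, -0.1]
finger_gap: 0.0346
```

Request:
carry_out([
  [-0.3,2,0.5,0],
  [-0.8,5,1,0],
  [-1.2,8,1,0],
  [-1.8,11,1,0],
  [-2.4,14,1,0],
  [-3.0,17,1,0],
  [-3.5,20,1,0],
  [-3.5,20,1,0],
  [-3.5,20,1,0],
])

```text
clock: 30.05
position: [0.5185, -0.0214, 0.2607]
tool_rot: [-90.1, -0.1, 10.9]
ft_force: [0.9, -0.3, 0.2]
finger_gap: 0.0347
```

```bash
python3 - <<'E'
from h import *
st()
for n in('scene','top','wrist'): snap(n,n[0]+'30')
cv2.imwrite('pics/c30.png',np.hstack([cv2.resize(cv2.imread('pics/t30.png')[150:310,380:520],None,fx=3.5,fy=3.5,interpolation=cv2.INTER_CUBIC)[:500],cv2.resize(cv2.imread('pics/s30.png')[240:390,150:350],(310,232)) .copy() if 0 else cv2.copyMakeBorder(cv2.resize(cv2.imread('pics/s30.png')[240:390,150:350],(300,225)),0,275,0,0,0)]))
E
```

```text
clk 30.05 pos [ 0.5185 -0.0214  0.2607] rot [-90.067   -0.1009  10.8702] F [ 0.9173 -0.3421  0.1614] M [-0.0006 -0.0692  0.0124] gap 0.0347
```

View pics/c30.png

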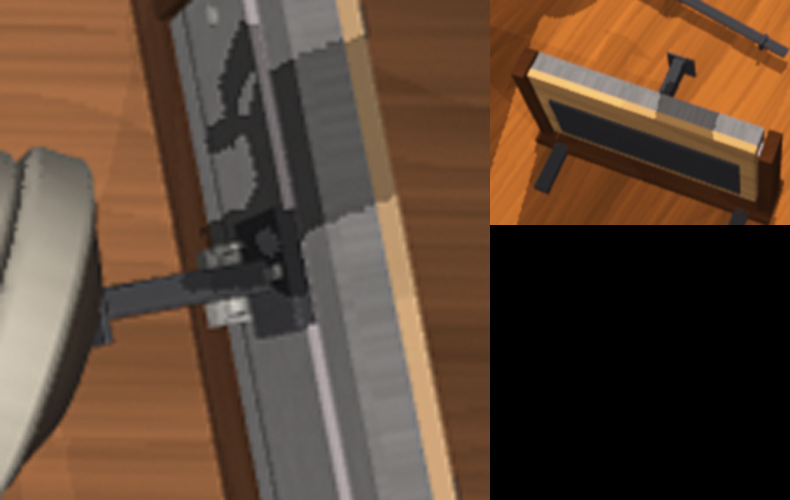

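View pics/w30.png

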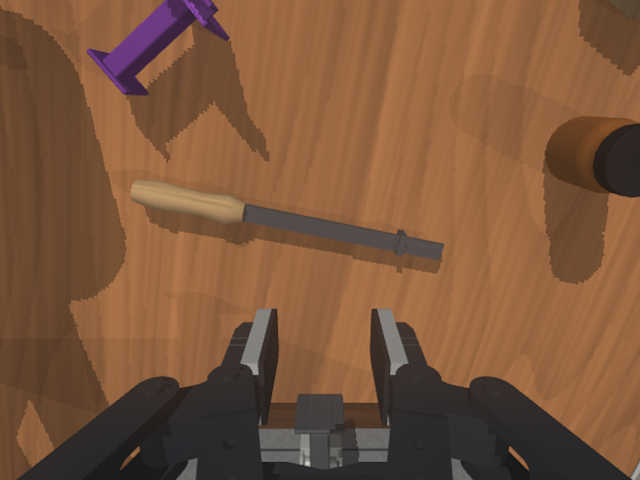

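Request:
carry_out([
  [-1,3,0.5,0],
  [-3,6,1,0],
  [-5,9,1,0],
  [-7,12,1,0],
  [-9,15,1,0],
  [-11,18,1,0],
  [-12,20,1,0],
  [-12,20,1,0],
  [-12,20,1,0],
])

```text
clock: 30.95
position: [0.3986, 0.1774, 0.2696]
tool_rot: [-90.0, -0.0, 10.8]
ft_force: [0.1, -0.2, 0.4]
finger_gap: 0.0349
```

```bash
python3 - <<'E'
from h import *
from scipy.optimize import minimize
st()
for n in('scene','top'): snap(n,n[0]+'31')
# home model: face at u_F=-2.8, foot z = floor-70
def mk(u,v,z,yaw,tilt):
    p=FF+ex*u/1e3+np.array([.9826,.1857])*v/1e3
    return brT(p[0],p[1],z/1e3,yaw,tilt)
R,t=mk(-2,-.3,81.2,-79.3,0)
print('foot',t, 'from grip: ', )
overlay('t31',R,t,(380,180,500,290),6,'ov31')
overlay('s31',R,t,(190,240,310,330),6,'ov31s')
E
```

```text
clk 30.95 pos [0.3986 0.1774 0.2696] rot [-90.0303  -0.0389  10.7633] F [ 0.0803 -0.1714  0.4415] M [-0.0158  0.0187  0.0039] gap 0.0349
foot [ 0.5619 -0.2705  0.0812] from grip:
```

View pics/ov31.png

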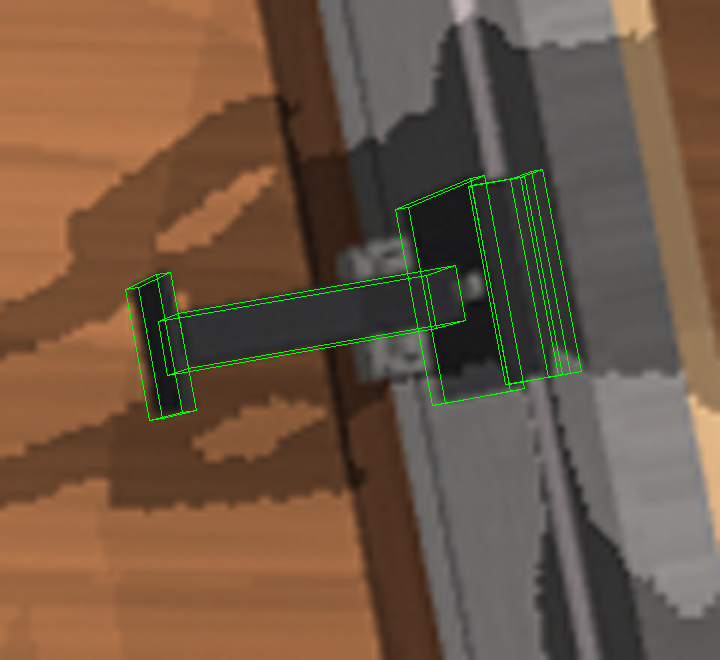

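View pics/ov31s.png

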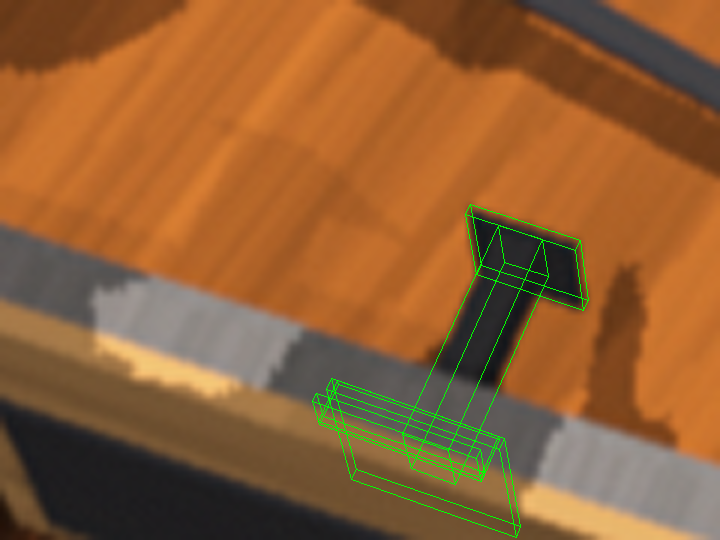

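Request:
carry_out([
  [1,-3,2,0],
  [2.4,-6,3,0],
  [3.8,-9.5,3,0],
  [5.2,-13,3,0],
  [6.6,-16.5,3,0],
  [8,-20,3,0],
  [9.4,-23.5,3,0],
  [10.8,-27,3,0],
  [12.2,-30.5,3,0],
  [13.6,-34,3,0],
], fingers=8.5)

```text
clock: 31.88
position: [0.5344, -0.1665, 0.299]
tool_rot: [-90.0, 0.0, 10.5]
ft_force: [0.9, 0.9, 0.4]
finger_gap: 0.0852
```

Request:
carry_out([
  [0,0,0,0],
  [0,0,0,0],
  [0,0,0,0],
])

```text
clock: 32.13
position: [0.534, -0.1635, 0.2989]
tool_rot: [-90.0, 0.0, 10.6]
ft_force: [-0.9, 0.1, 0.7]
finger_gap: 0.085
```

```bash
python3 - <<'E'
from h import *
st(); snap('wrist','w32')
p=FF+ex*-.0028+np.array([.9826,.1857])*-.0003
R,t=brT(p[0],p[1],.0812,-79.3,0)
print(projN('w32',np.array([t,R@[-.089,0,0]+t])))
im=cv2.imread('pics/w32.png'); overlay('w32',R,t,(220,200,420,400),4,'ov32')
a=cv2.resize(im[200:350,230:420],None,fx=4,fy=4,interpolation=cv2.INTER_CUBIC); cv2.imwrite('pics/c32.png',a)
E
```

```text
clk 32.13 pos [ 0.534  -0.1635  0.2989] rot [-89.9527   0.0388  10.5891] F [-0.8865  0.0553  0.6783] M [0.0296 0.0048 0.0215] gap 0.085
[[332.7617 319.023 ]
 [333.3105 227.3491]]
```

View pics/c32.png

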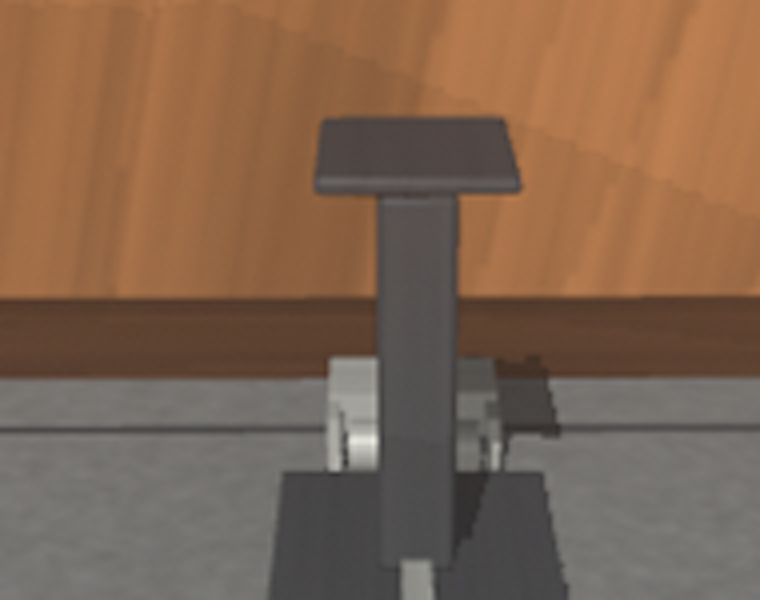

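View pics/ov32.png

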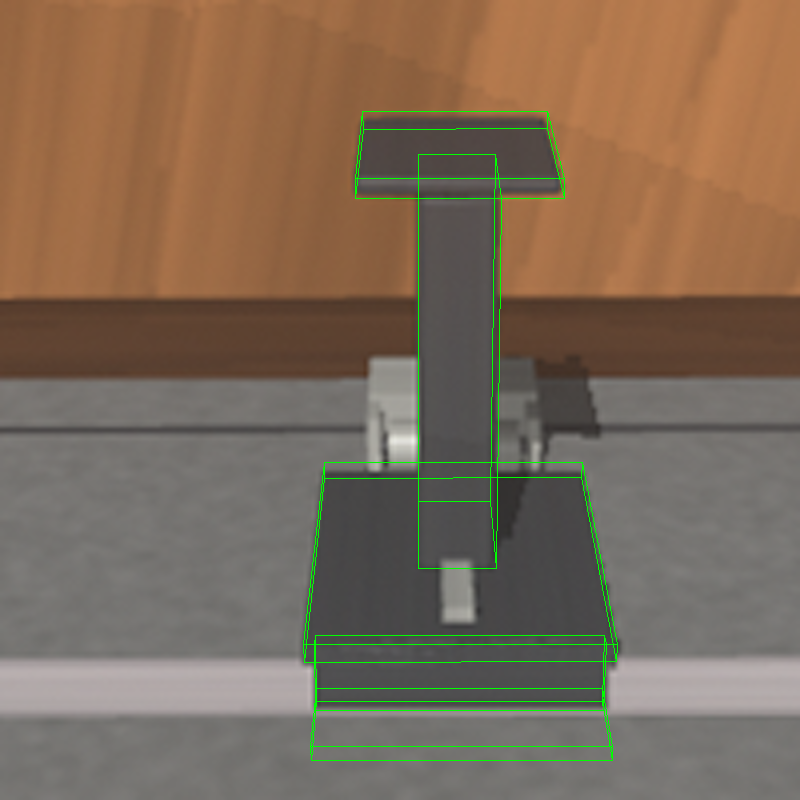

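```bash
python3 - <<'E'
from h import *
from scipy.optimize import minimize
def mask(f,roi,thr):
    u0,v0,u1,v1=roi; im=cv2.imread(f'pics/{f}.png')[v0:v1,u0:u1]; return im
# crops for side by side
a=cv2.resize(cv2.imread('pics/w1.png')[160:300,280:380],None,fx=4,fy=4,interpolation=cv2.INTER_CUBIC)
b=cv2.resize(cv2.imread('pics/w32.png')[220:360,280:380],None,fx=4,fy=4,interpolation=cv2.INTER_CUBIC)
cv2.imwrite('pics/c33.png',np.hstack([a,b]))
E
```

```text
(no output)
```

View pics/c33.png

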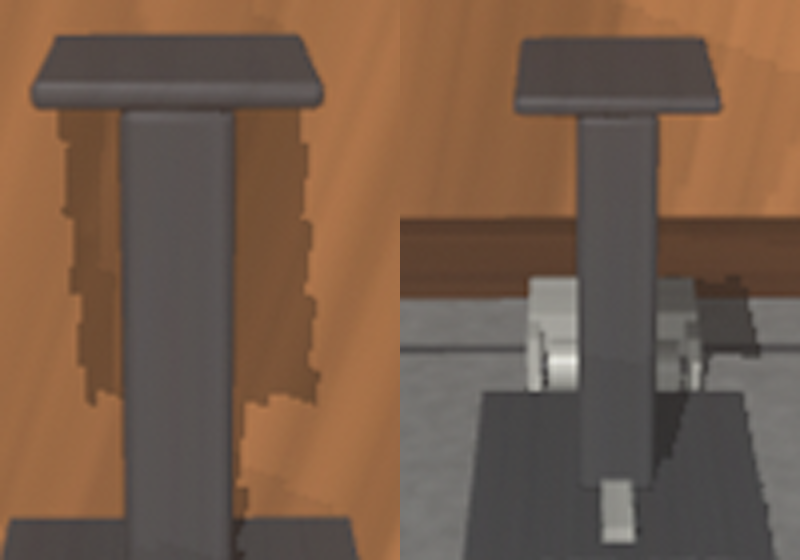

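```bash
python3 - <<'E'
from h import *
L=np.array([[-89,-20,0],[-89,20,0],[-85,-20,46],[-85,20,46],[-4,-30,0],[-4,30,0]])/1e3
def fit(f,pts,off,yaw0,rows_only=False):
    P=np.array([(off[0]+(x+.5)/4-.5,off[1]+(y+.5)/4-.5) for x,y in pts]); best=None
    for s in(1,-1):
        M=L*[1,s,1]
        def r(p):
            R,_=brT(0,0,0,p[4],p[3]); return (projN(f,M@R.T+p[:3])-P).ravel()
        q=least_squares(r,[.55,0,.0,0,yaw0])
        if best is None or q.cost<best.cost: best=q
    J=best.jac; cov=np.linalg.inv(J.T@J)*.3**2
    print(f,best.x,'cost',best.cost,'tilt sd@0.3px',cov[3,3]**.5,'res',best.fun.round(2)); return best
fit('w1',[(57,36),(301,36),(33,105),(323,105),(7,519),(350,519)],(280,160),-71.7)
fit('w32',[(122,38),(303,38),(116,113),(320,113),(84,393),(345,393)],(280,220),-79.3)
E
```

```text
w1 [ 5.16381300e-01  8.70236135e-02 -1.48999657e-03 -1.59401000e+00
 -7.16458286e+01] cost 0.4237182528112774 tilt sd@0.3px 0.17115810523379207 res [-0.27 -0.07  0.17 -0.04 -0.12 -0.05  0.15  0.    0.61  0.03 -0.55  0.15]
w32 [  0.56262246  -0.27238046   0.0814981   -3.05742262 -78.94087323] cost 0.4361842161620726 tilt sd@0.3px 0.2260320862806795 res [ 0.04  0.16  0.32 -0.16 -0.3   0.15  0.23 -0.2   0.29  0.24 -0.58 -0.17]
```

Request:
carry_out([
  [0.6,-2,0,0],
  [1.2,-4,0,0],
  [1.6,-5.5,-1,0],
  [1.8,-6.1,-3,0],
  [1.8,-6.1,-5,0],
  [1.8,-6.1,-7,0],
  [1.8,-6.1,-7.9,0],
  [1.8,-6.1,-7.9,0],
  [1.8,-6.1,-7.9,0],
], fingers=6)

```text
clock: 32.93
position: [0.5524, -0.2228, 0.2208]
tool_rot: [-90.0, -0.0, 10.8]
ft_force: [-0.1, -0.2, 0.2]
finger_gap: 0.0598
```

```bash
python3 - <<'E'
from h import *
st(); snap('wrist','w33')
a=cv2.resize(cv2.imread('pics/w1.png')[160:300,280:380],None,fx=4,fy=4,interpolation=cv2.INTER_CUBIC)
b=cv2.resize(cv2.imread('pics/w33.png')[160:300,280:380],None,fx=4,fy=4,interpolation=cv2.INTER_CUBIC)
cv2.imwrite('pics/c34.png',np.hstack([a,b]))
E
```

```text
clk 32.93 pos [ 0.5524 -0.2228  0.2208] rot [-90.0042  -0.0069  10.7651] F [-0.0639 -0.2306  0.1778] M [-0.0272 -0.0281  0.0236] gap 0.0598
```

View pics/c34.png

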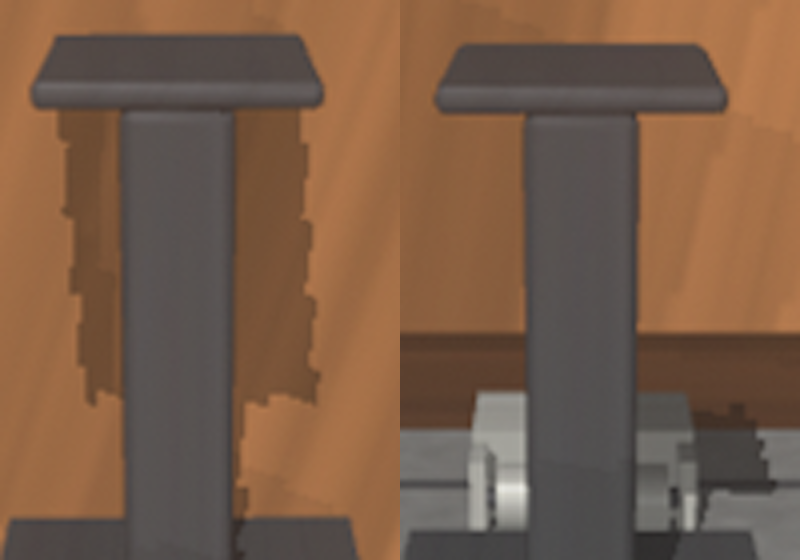

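```bash
python3 - <<'E'
from h import *
L=np.array([[-89,-20,0],[-89,20,0],[-85,-20,46],[-85,20,46],[-4,-30,0],[-4,30,0]])/1e3
def fit(f,pts,off,yaw0):
    P=np.array([(off[0]+(x+.5)/4-.5,off[1]+(y+.5)/4-.5) for x,y in pts]); best=None
    for s in(1,-1):
        M=L*[1,s,1]
        def r(p):
            R,_=brT(0,0,0,p[4],p[3]); return (projN(f,M@R.T+p[:3])-P).ravel()
        q=least_squares(r,[.55,0,.0,0,yaw0])
        if best is None or q.cost<best.cost: best=q
    print(f,best.x.round(4),'cost',best.cost,'res',best.fun.round(2)); return best
fit('w1',[(57,36),(301,36),(33,105),(323,105),(7,519),(350,519)],(280,160),-71.7)
fit('w33',[(464,44),(701,44),(436,112),(727,112),(408,531),(753,531)],(180,160),-79.3)
# direct edge rows by gradient at bar-free columns
for f,cols in(('w1',[(292,306),(342,356)]),('w33',[(293,307),(345,358)])):
    g=cv2.cvtColor(cv2.imread(f'pics/{f}.png'),cv2.COLOR_BGR2HSV)[:,:,1].astype(float)
    for c in cols:
        p=g[160:200,c[0]:c[1]].mean(1); print(f,c,[round(160+i+(110-p[i])/(p[i+1]-p[i]),2) for i in range(39) if (p[i]-110)*(p[i+1]-110)<0])
E
```

```text
w1 [ 5.16400e-01  8.70000e-02 -1.50000e-03 -1.59400e+00 -7.16458e+01] cost 0.4237182528112774 res [-0.27 -0.07  0.17 -0.04 -0.12 -0.05  0.15  0.    0.61  0.03 -0.55  0.15]
w33 [  0.5619  -0.2711   0.083   -2.4267 -79.26  ] cost 1.8678307514443184 res [-1.37  0.21  0.86  0.28  0.12 -0.18  0.27 -0.1   0.67 -0.13 -0.62 -0.05]
w1 (292, 306) [np.float64(168.22), np.float64(186.97)]
w1 (342, 356) [np.float64(168.03), np.float64(186.77)]
w33 (293, 307) [np.float64(170.39), np.float64(187.99)]
w33 (345, 358) [np.float64(170.54), np.float64(187.79)]
```

```bash
python3 - <<'E'
from h import *
from scipy.optimize import brentq
def rows(f,x,y,z,yaw,tilt):
    R,t=brT(x,y,z,yaw,tilt); p=projN(f,np.array([[-.089,0,0],[-.085,0,.046],[-.004,0,0]])@R.T+t); return p[:,1]
# w1 level: shift along heading so top-rear row matches
for f,xy,yaw,zs,tilts,obs in(('w1',(.5174,.0874),-71.7,(0,),(0,-.5),(168.12,186.87,289.4)),('w33',(.5619,-.2705),-79.3,(.0805,.0812,.083,.085),(0,-.8,-1.6),(170.46,187.89,292.6))):
    h=np.array([np.cos(np.radians(yaw)),np.sin(np.radians(yaw))])
    for z in zs:
      for ti in tilts:
        d=brentq(lambda d:rows(f,*(np.array(xy)+h*d),z,yaw,ti)[1]-obs[1],-.02,.02)
        r=rows(f,*(np.array(xy)+h*d),z,yaw,ti); print(f,z,ti,'span flange model',round(r[1]-r[0],2),'obs',round(obs[1]-obs[0],2),'| foot-flange bottom',round(r[2]-r[0],2),'obs',round(obs[2]-obs[0],2))
E
```

```text
w1 0 0 span flange model 19.67 obs 18.75 | foot-flange bottom 121.38 obs 121.28
w1 0 -0.5 span flange model 18.99 obs 18.75 | foot-flange bottom 121.38 obs 121.28
w33 0.0805 0 span flange model 19.75 obs 17.43 | foot-flange bottom 120.36 obs 122.14
w33 0.0805 -0.8 span flange model 18.68 obs 17.43 | foot-flange bottom 120.37 obs 122.14
w33 0.0805 -1.6 span flange model 17.62 obs 17.43 | foot-flange bottom 120.37 obs 122.14
w33 0.0812 0 span flange model 19.8 obs 17.43 | foot-flange bottom 120.65 obs 122.14
w33 0.0812 -0.8 span flange model 18.73 obs 17.43 | foot-flange bottom 120.66 obs 122.14
w33 0.0812 -1.6 span flange model 17.66 obs 17.43 | foot-flange bottom 120.65 obs 122.14
w33 0.083 0 span flange model 19.93 obs 17.43 | foot-flange bottom 121.4 obs 122.14
w33 0.083 -0.8 span flange model 18.85 obs 17.43 | foot-flange bottom 121.4 obs 122.14
w33 0.083 -1.6 span flange model 17.78 obs 17.43 | foot-flange bottom 121.4 obs 122.14
w33 0.085 0 span flange model 20.08 obs 17.43 | foot-flange bottom 122.24 obs 122.14
w33 0.085 -0.8 span flange model 18.99 obs 17.43 | foot-flange bottom 122.24 obs 122.14
w33 0.085 -1.6 span flange model 17.91 obs 17.43 | foot-flange bottom 122.24 obs 122.14
```

```bash
python3 - <<'E'
from h import *
for f in('w3','w13','w20','w21','w22','w23','w24'):
    g=cv2.cvtColor(cv2.imread(f'pics/{f}.png'),cv2.COLOR_BGR2HSV)[:,:,1].astype(float)
    for c in((275,290),(355,370)):
        p=g[195:275,c[0]:c[1]].mean(1); print(f,c,[round(195+i+(110-p[i])/(p[i+1]-p[i]),2) for i in range(79) if (p[i]-110)*(p[i+1]-110)<0])
E
```

```text
w3 (275, 290) [np.float64(206.64), np.float64(253.9)]
w3 (355, 370) [np.float64(206.53), np.float64(253.94)]
w13 (275, 290) [np.float64(198.93)]
w13 (355, 370) [np.float64(199.18)]
w20 (275, 290) [np.float64(202.44), np.float64(261.75)]
w20 (355, 370) [np.float64(202.6), np.float64(261.67)]
w21 (275, 290) [np.float64(204.22), np.float64(259.04)]
w21 (355, 370) [np.float64(204.2), np.float64(258.86)]
w22 (275, 290) [np.float64(206.1), np.float64(256.75)]
w22 (355, 370) [np.float64(206.06), np.float64(256.36)]
w23 (275, 290) [np.float64(207.65), np.float64(254.74)]
w23 (355, 370) [np.float64(207.62), np.float64(254.66)]
w24 (275, 290) [np.float64(208.26), np.float64(253.93)]
w24 (355, 370) [np.float64(208.22), np.float64(253.66)]
```

Request:
carry_out([
  [0,0,-1,0],
  [0,0,-2.5,0],
  [0,0,-4,0],
  [0,0,-5.5,0],
  [0,0,-6.6,0],
  [0,0,-6.8,0],
  [0,0,-6.8,0],
], fingers=3.5)

```text
clock: 33.57
position: [0.5521, -0.2233, 0.1518]
tool_rot: [-90.0, 0.0, 10.7]
ft_force: [0.5, 1.3, -0.7]
finger_gap: 0.0351
```

Request:
carry_out([
  [0.09,-0.5,0,0],
  [0.18,-1.0,0,0],
  [0.27,-1.5,0,0],
  [0.36,-2.0,0,0],
  [0.4,-2.2,0,0],
  [0.4,-2.2,0,0],
  [0.4,-2.2,0,0],
])

```text
clock: 34.15
position: [0.5564, -0.2456, 0.1523]
tool_rot: [-90.0, -0.0, 10.7]
ft_force: [0.6, -0.4, 0.3]
finger_gap: 0.0349
```

```bash
python3 - <<'E'
from h import *
uv(); snap('wrist','w34'); snap('scene','s34')
cv2.imwrite('pics/c35.png',np.hstack([cv2.imread('pics/w34.png')[120:480,120:500],cv2.resize(cv2.imread('pics/s34.png')[200:380,140:340],(400,360))]))
E
```

```text
clk 34.15 pos [ 0.5564 -0.2456  0.1523] rot [-89.9942  -0.0015  10.6938] F [ 0.6038 -0.3945  0.2769] M [-0.0371  0.0048 -0.0091] gap 0.0349
TCP u -27.45 v -1.17 z 152.33
```

View pics/c35.png

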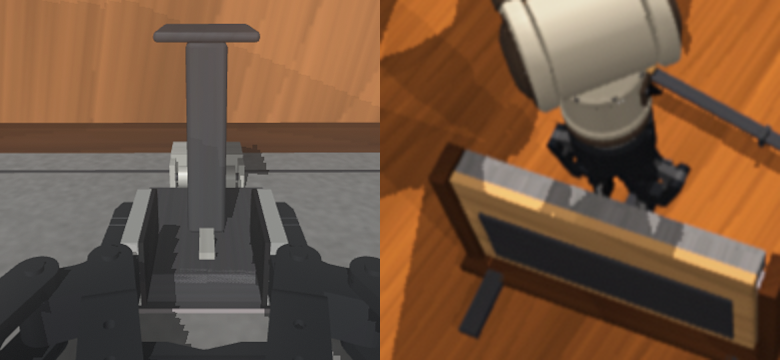

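Request:
carry_out([
  [0.04,-0.2,0,0],
  [0.07,-0.4,0,0],
  [0.09,-0.5,0,0],
  [0.09,-0.5,0,0],
])

```text
clock: 34.58
position: [0.5573, -0.2507, 0.1523]
tool_rot: [-90.0, -0.0, 10.7]
ft_force: [-0.4, 0.1, -0.1]
finger_gap: 0.0349
```

Request:
carry_out([
  [0.02,-0.1,0,0],
  [0.03,-0.15,0,0],
  [0.03,-0.15,0,0],
])

```text
clock: 34.83
position: [0.5576, -0.2521, 0.1523]
tool_rot: [-90.0, 0.0, 10.7]
ft_force: [0.9, 0.1, -0.2]
finger_gap: 0.035
```

Request:
carry_out([
  [0.02,-0.1,0,0],
  [0.02,-0.1,0,0],
  [0.02,-0.1,0,0],
])

```text
clock: 35.08
position: [0.5578, -0.253, 0.1523]
tool_rot: [-90.0, 0.0, 10.7]
ft_force: [-0.4, -0.6, 0.1]
finger_gap: 0.0346
```

Request:
carry_out([
  [0.02,-0.1,0,0],
  [0.02,-0.1,0,0],
  [0.02,-0.1,0,0],
])

```text
clock: 35.33
position: [0.558, -0.254, 0.1523]
tool_rot: [-90.0, 0.0, 10.7]
ft_force: [0.5, -1.1, 0.6]
finger_gap: 0.035
```

Request:
carry_out([
  [0.02,-0.1,0,0],
  [0.02,-0.1,0,0],
  [0.02,-0.1,0,0],
])

```text
clock: 35.58
position: [0.5581, -0.2547, 0.1523]
tool_rot: [-90.0, 0.0, 10.7]
ft_force: [-0.2, 1.7, 1.3]
finger_gap: 0.0351
```

Request:
carry_out([
  [0.01,-0.07,0,0],
  [0.01,-0.07,0,0],
  [0.01,-0.07,0,0],
])

```text
clock: 35.83
position: [0.5582, -0.2552, 0.1523]
tool_rot: [-90.0, 0.0, 10.7]
ft_force: [-0.3, 5.0, 1.1]
finger_gap: 0.0348
```

Request:
carry_out([
  [0.01,-0.05,0,0],
  [0.01,-0.05,0,0],
  [0.01,-0.05,0,0],
])

```text
clock: 36.08
position: [0.5583, -0.2557, 0.1524]
tool_rot: [-89.9, 0.0, 10.7]
ft_force: [-1.7, 5.3, 2.8]
finger_gap: 0.0352
```

Request:
carry_out([
  [0.01,-0.05,0,0],
  [0.01,-0.05,0,0],
  [0.01,-0.05,0,0],
])

```text
clock: 36.33
position: [0.5583, -0.2558, 0.1524]
tool_rot: [-89.9, 0.0, 10.7]
ft_force: [-3.0, 6.9, 3.4]
finger_gap: 0.0353
```

```bash
python3 - <<'E'
from h import *
uv(); snap('wrist','w35')
cv2.imwrite('pics/c36.png',cv2.resize(cv2.imread('pics/w35.png')[120:480,120:500],None,fx=1.6,fy=1.6))
E
```

```text
clk 36.33 pos [ 0.5583 -0.2558  0.1524] rot [-89.8993   0.0189  10.727 ] F [-3.0378  6.903   3.4403] M [0.9265 0.2698 0.1015] gap 0.0353
TCP u -17.1 v -1.12 z 152.36
```

View pics/c36.png

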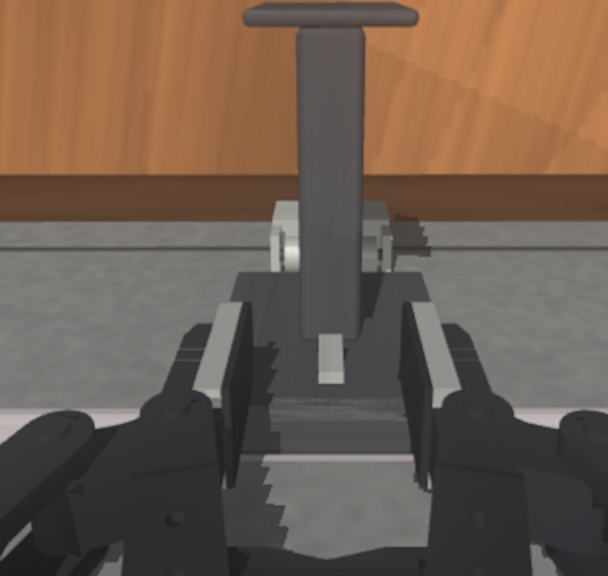

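Request:
carry_out([
  [-0.02,0.1,0,0],
  [-0.05,0.3,0,0],
  [-0.1,0.6,0,0],
  [-0.18,1.0,0,0],
  [-0.27,1.5,0,0],
  [-0.4,2.2,0,0],
  [-0.55,3.1,0,0],
  [-0.55,3.1,1,0],
  [-0.55,3.1,3,0],
  [-0.55,3.2,5,0],
])

```text
clock: 37.22
position: [0.5525, -0.224, 0.2028]
tool_rot: [-90.0, 0.1, 10.7]
ft_force: [1.0, -0.4, 0.3]
finger_gap: 0.0351
```

Request:
carry_out([
  [0,0.02,1,0],
  [-0.02,0.1,1.8,0],
  [-0.02,0.1,1.8,0],
  [-0.02,0.1,1.8,0],
  [-0.02,0.1,1.8,0],
], fingers=6)

```text
clock: 37.63
position: [0.5522, -0.2233, 0.219]
tool_rot: [-89.9, 0.1, 10.7]
ft_force: [-0.1, -0.0, -0.3]
finger_gap: 0.06
```

```bash
python3 - <<'E'
from h import *
uv(); snap('wrist','w36')
for f,cols in(('w33',[(293,307),(345,358)]),('w36',[(293,307),(345,358)])):
    g=cv2.cvtColor(cv2.imread(f'pics/{f}.png'),cv2.COLOR_BGR2HSV)[:,:,1].astype(float)
    for c in cols:
        p=g[155:205,c[0]:c[1]].mean(1); print(f,c,[round(155+i+(110-p[i])/(p[i+1]-p[i]),2) for i in range(49) if (p[i]-110)*(p[i+1]-110)<0])
cv2.imwrite('pics/c37.png',cv2.resize(cv2.imread('pics/w36.png')[160:320,250:400],None,fx=4,fy=4,interpolation=cv2.INTER_CUBIC)[:600])
E
```

```text
clk 37.63 pos [ 0.5522 -0.2233  0.219 ] rot [-89.9157   0.0893  10.7131] F [-0.1213 -0.0103 -0.3391] M [ 0.0018 -0.0296  0.0014] gap 0.06
TCP u -50.2 v -1.12 z 219.01
w33 (293, 307) [np.float64(170.39), np.float64(187.99)]
w33 (345, 358) [np.float64(170.54), np.float64(187.79)]
w36 (293, 307) [np.float64(171.1), np.float64(190.42)]
w36 (345, 358) [np.float64(171.15), np.float64(189.91)]
```

View pics/c37.png

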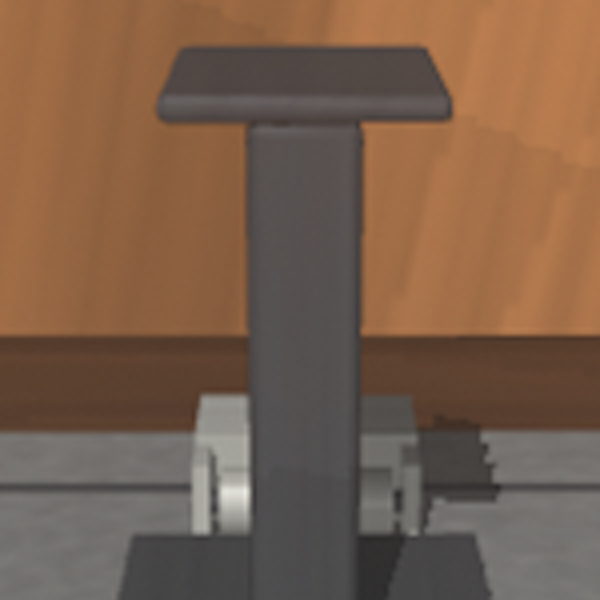

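Request:
carry_out([
  [0,0,2,0],
  [0,0,5,0],
  [-0.3,2,7,0],
  [-1,5,8,0],
  [-2,8,8,0],
  [-3,11,8,0],
  [-4,14,8,0],
  [-5,17,8,0],
  [-6,20,8,0],
  [-7,23,8,0],
])

```text
clock: 38.52
position: [0.4816, 0.0077, 0.2992]
tool_rot: [-90.0, 0.1, 10.7]
ft_force: [0.7, -1.0, 0.5]
finger_gap: 0.06
```

Request:
carry_out([
  [-2,3,0,0],
  [-4,6,0,0],
  [-6,9,0,0],
  [-8,12,0,0],
  [-10,15,0,0],
  [-10,15,0,0],
  [-10,15,0,0],
  [-10,15,0,0],
  [-10,15,0,0],
  [-10,15,0,0],
])

```text
clock: 39.35
position: [0.3833, 0.1554, 0.3]
tool_rot: [-90.0, 0.0, 10.6]
ft_force: [0.0, -0.6, -0.4]
finger_gap: 0.0601
```

```bash
python3 - <<'E'
from h import *
st()
for n in('scene','top'): snap(n,n[0]+'40')
p=FF+ex*-.0028+np.array([.9826,.1857])*-.0003
R,t=brT(p[0],p[1],.0845,-79.3,0)
overlay('t40',R,t,(385,190,495,285),5,'ov40'); overlay('s40',R,t,(200,250,300,340),5,'ov40s')
a=cv2.imread('pics/ov40.png');b=cv2.imread('pics/ov40s.png')
h=min(len(a),len(b)); cv2.imwrite('pics/c40.png',np.hstack([a[:h],cv2.resize(cv2.imread('pics/t40.png'),(0,0),fx=.5,fy=.5)[:0] if 0 else b[:h]])[:, :800])
d=cv2.absdiff(cv2.imread('pics/t0.png') if 0 else cv2.imread('pics/top0.png'),cv2.imread('pics/t40.png')).max(2)
for n,r in dict(jar=(245,105,300,165),block=(155,110,220,165)).items():print(n,(d[r[1]:r[3],r[0]:r[2]]>40).sum())
cv2.imwrite('pics/t40c.png',cv2.imread('pics/t40.png'))
E
```

```text
clk 39.35 pos [0.3833 0.1554 0.3   ] rot [-90.0076   0.0387  10.5971] F [ 0.0101 -0.5809 -0.4314] M [-0.0486  0.0051 -0.0453] gap 0.0601
jar 0
block 0
```

View pics/c40.png

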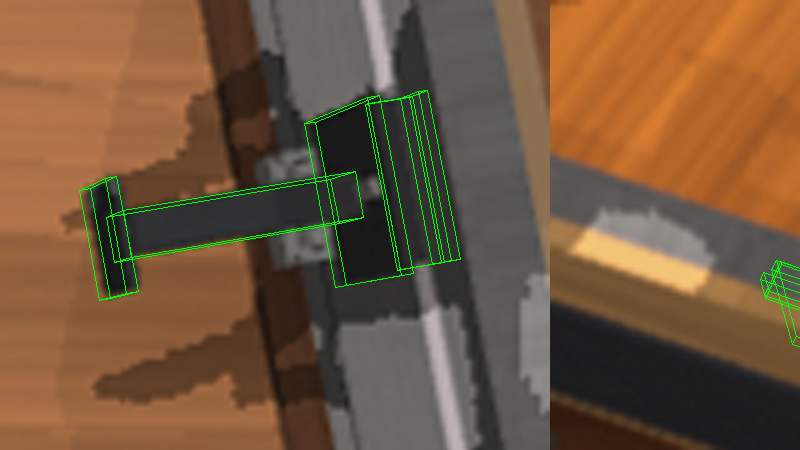

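View pics/t40c.png

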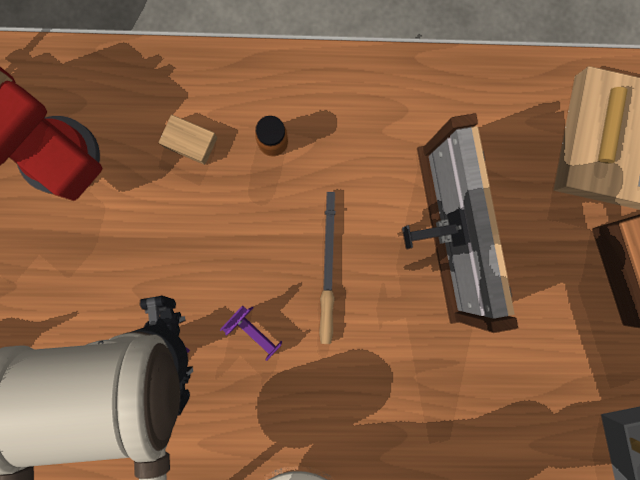

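The top picture shows the bracket hanging over the catch (about (445,235)). It matches the level, flush model to within a pixel, and the file, jar and block are where they started. I'm handing in.

```bash
python3 -c "
from workcell import *
print(hand_in())"
```

```text
the job is handed in; nothing more can be done
None
```

The bracket is hung over the roller catch and the job is handed in, at about 39 s on the clock. I had no direct reading of the catch, so the click is inferred from images and forces.

**What I did**
- **Tilt:** The moves only allow turning about the vertical, so I tilted the bracket in the grip. I pressed its end flange gently on the rack's top edge, using a 20 N grip, until it stood about 43° front-up.
- **Insert:** I felt for the slat's face and underside. The touch on the underside pushed the tilt to about 46°. I slid the lip in and up behind the slat.
- **Lower:** Still holding it, I rotated the bracket down about the groove floor and pressed the foot in past the roller until it stopped hard. I then let go.

**What the checks showed**
- **First check:** After letting go, it hung about 1.2° front-down. That is the lip's play in the groove.
- **Extra push:** I pressed the top of the plate in once with the open fingers and withdrew. This was an extra touch after the first release.
- **Final check:** It now measures level within about 0.5° and matches the flush model in the top picture. In the last close wrist view, the roller stands in front of the plate's foot, centred.
- **Forces:** The readings I took showed no more than about 11–13 N on the rack.
- **Bystanders:** The jar and block are unchanged in the top picture. The file looks unmoved by eye.
- **Disagreement:** My two estimates of the board's height differed by about 2.5 mm. The final images agree with the higher one, about 4 to 5 mm above nominal.

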